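# Load the drying rack with parts baskets and restart its blower

### The arm

A 7-joint arm with a two-finger parallel gripper is mounted at the origin on a cart in front of the work surface, level with it; the furniture and walls round the work are solid. World frame = base frame: x ahead of the robot, y to its left, z up, the work surface at z = 0. Lengths are in m, angles in rad, forces in N, time in s.
With the tool pointing down it reaches from about 0.4 to 0.85 m from the base axis. Payload 10.4 kg.
Tool frame: the origin (TCP) lies between the finger pads; the fingertips stand 11 mm ahead of it and the grasp point (between the pads) lies 8 mm behind it; z points along the fingers, y is the direction in which the jaws open and shut (so a half turn about z gives the same grasp; the last joint's range is limited). The gripper opens to 87 mm and grips with 3 to 60 N. Pads are 19 mm wide; open, the fingers measure 117 mm over their backs; the gripper's body (75 mm by 190 mm) begins 51 mm behind the grasp point.
Start: joints at [-1.275, 0.332, -0.065, 1.46, 0.022, 1.35, -0.088], TCP at [0.196, 0.594, 0.234] pointing down, gripper open.
Joint ranges: [-2.6, 2.6], [-0.5, 2.12], [-1.47, 1.34], [0.16, 2.42], [-1.27, 4.41], [0.06, 2.06], [-2.6, 2.6]. Speed limits (rad/s): [2.22, 2.22, 2.79, 2.79, 3.14, 3.14, 3.14].

### API

Orientations are given as a unit quaternion [x, y, z, w].
In Python, from bench import r, eyes gives the robot as it stands.
- The arm moves only by the shell command python3 -m inch 'ROWS' [FORCE]. ROWS is a JSON object of lists of equal length, an entry for each row: "translation": the shift along the world's x, y, z scaled (see below), a list of three; "rot": the turn, a rotation vector about the world's x, y, z scaled (see below), a list of three; "jaw": the finger opening in mm, from 0 to 87. In form: {"translation": [[tx, ty, tz], ...], "rot": [[ax, ay, az], ...], "jaw": [jaw, ...]}. A call has 1 to 20 rows; each row is the pose to reach, as a shift and turn from the pose measured when the call began; what a row does not reach only later rows make up. The controller multiplies each number of a shift by 100 mm and each number of a turn by 60 degrees. A row lasts 1/10 s, in which the tool goes at most 50 mm and 8.59 degrees, less where a joint would pass 70% of its speed; a pose out of reach is approached as far as the arm can. A call with a number of a shift or a turn outside -1 to 1 is refused whole. A call with a gripper value outside its range is refused whole. The fingers move at their own pace and stop on an object; FORCE is the grip in N (left out, the last holds). Time passes only in rows, so rows that repeat a pose let the fingers close. It gives the time, the measured TCP pose, the force and the opening at its end, in the units of the state.
- r.read_state(): the state, without advancing time (a new reading comes with each control period).
- eyes.camera(name): name is "scene" or "side" or "wrist"; returns the picture (420x560x3 uint8, blue, green, red); there is no depth.
- eyes.calibration(name): a dict with "fx", "fy", "cx", "cy" (pixels), "distortion" ([k1, k2, p1, p2, k3] as OpenCV has them; the pictures are not rectified), "R" (3x3) and "t" (3): a world point X has camera coordinates R X + t; the wrist camera has in their place "hand_eye" (4x4, takes a point from camera to tool coordinates, whose origin is the TCP and whose axes are the flange's). Camera axes: x right, y down, z forward; pixel columns grow to the right and rows downward; lengths in m; the calibration is good to about 2 mm. A picture is of the moment at which its call begins: read the wrist's pose just before it. calibration takes no time and is no camera call.
- r.close_job(): hands the job in, once; it reports no verdict.
The state is a dict: "time": time; "joint_positions": joint angles; "joint_vel": joint speeds; "joint_torque": joint torques, N m; "ee_pos": TCP position; "eef_rot": TCP orientation; "ft_force": force on the tool from outside, world axes, zero at the start; "torque": the same for the moment, N m; "width": finger opening in m.
Only numpy, scipy, OpenCV 4.12 (cv2) and the standard library are available. Lean on these libraries where they do the work, as an engineer would, in place of code of your own. Each camera call takes 0.05 s, during which the arm holds its last target. There are 200 camera calls.

### The job

The blower of the drying rack is still on: first turn its red rotary switch back, anticlockwise, until it clicks over to off. Then hang every parts basket standing on the bench by its wire handle on a hook of the rack, one basket to a hook, so that each hangs freely and still, and only when all of them hang turn the switch clockwise until it clicks over to on and stays there. Do not knock over the oil bottle beside the rack.

Things in the scene. Friction and masses are not known exactly. Their poses are not given: they have to be found in the camera images.
- basket_1_grip (a point): Centre of basket 1's orange grip, 130 mm above its underside. Basket: open steel pan 80 (its x) x 84 (y) x 42 mm high, about 0.25 kg, with a rigid wire handle. Grip: 20 x 20 mm, faces along the basket's x and y, 107 to 153 mm above the underside (the basket's top). z up. Baskets 1 to 4 are alike; 3 or 4 of them are there, absent ones read None from the start.
- basket_1_bail (a point): Middle of the top of basket 1's wire handle (wire centre), 105 mm above its underside, 25 mm under the grip's centre. The 6 mm wire lies in the basket's y-z plane: it rises from the middle of both y sides to a flat top 20 mm long along y. Under it 60 mm of height is free down to the pan; a hook enters there along the basket's x, from either side.
- basket_2_grip (a point): Centre of the orange grip of basket 2, 130 mm above its underside; same shape, size and axes as basket 1.
- basket_2_bail (a point): Middle of the top of the wire handle of basket 2, 25 mm under the grip's centre; axes as the basket's, wire along y.
- basket_3_grip (a point): Centre of the orange grip of basket 3, 130 mm above its underside; same shape, size and axes as basket 1.
- basket_3_bail (a point): Middle of the top of the wire handle of basket 3, 25 mm under the grip's centre; axes as the basket's, wire along y.
- basket_4_grip (a point): Centre of the orange grip of basket 4, 130 mm above its underside; same shape, size and axes as basket 1.
- basket_4_bail (a point): Middle of the top of the wire handle of basket 4, 25 mm under the grip's centre; axes as the basket's, wire along y.
- hook_1 (a point): Seat of hook 1: where the middle of a basket's wire comes to rest, 230 mm above the bench. Axes are the rack's (-x roughly towards the robot). The hook, an 8 mm bar, comes 80 mm out of the grey blower box towards -x, to the seat; its tip then turns up and ends 23 mm in front of the seat, its top 18 mm above the seat. Hooks 1 (right) to 4 (left) are alike, 130 mm apart along y.
- hook_2 (a point): Seat of hook 2, like hook 1. To hang a basket, bring it from -x with its x along the rack's x and its wire over 23 mm above the seat so that it passes over the tip, then let it down. The blower box behind the hooks is 251 mm high.
- hook_3 (a point): Seat of hook 3, like hook 1; axes are the rack's.
- hook_4 (a point): Seat of hook 4, like hook 1; axes are the rack's.
- switch_grip (a point): Middle of the red bar of the blower's rotary switch, 93 mm above the bench, on its vertical turning axis, on a grey box 90 x 90 x 70 mm high at the left end of the rack. The bar is 50 mm long (its x), 14 wide (y), 26 high, top 105 mm above the bench. At off it lies along the rack's x, white pointer line to -x (white dot); at on, as found, it points to the green dot. Axes turn with the bar.
- switch (a joint): Angle of the rotary switch, rad, growing clockwise seen from above: 0 off (stop), 1.2 on (stop, where it starts). Either way round a spring detent resists with up to about 0.17 N m until half-way (0.6 rad), then throws it over to the other stop by itself; let go before half-way, it springs back.
- oil_bottle: Upright loose bottle, 60 mm wide, 204 mm high, to the right of the rack; a bystander. Origin at the centre of its underside, z up.
Things that resemble listed ones, but are neither listed nor needed, are in the scene too. What is shaped like the part that bears basket_2_grip but pink is not meant.

How it is judged:
By the outcome, as a careful person would: the job done as asked, in the order asked, and still so for the second after the job is handed in, with the robot touching nothing.
Of basket_1, basket_2, basket_3, basket_4 only 3 to 4 are there at a start; the rules pass over those that are not, and their reading is None.
At some moment in a run one of basket_1, basket_2, basket_3, basket_4 may be knocked a few centimetres aside while the robot is not near it.
Once in a run the grip may slacken for a moment while it holds something.
It also fails if it takes over 208 s, if anything falls off the work surface, if the arm or the gripper's body presses on something with over 40 N, if the wrist force passes 120 N, or if a joint passes its speed limit or range.

## Working session

There is one attempt and no reset: what is moved stays moved. The work goes in short steps, Python scripts to look and compute and a shell command to move; the robot and the scene stay as the last step left them, time stands still between calls to the robot, and variables do not carry over. Pictures are saved under pics/ and viewed, about 12 in all and at most 16, crops included, and the job is handed in when it is done.

```bash
mkdir -p pics; ls
python3 - <<'E'
from bench import r, eyes
import cv2, json
s=r.read_state(); print({k:s[k] for k in('time','ee_pos','eef_rot','width','ft_force')})
for n in('scene','side','wrist'):
    c=eyes.calibration(n); print(n,{k:(v.tolist() if hasattr(v,'tolist') else v) for k,v in c.items()})
    cv2.imwrite(f'pics/{n}0.png',eyes.camera(n))
E
```

```text
pics
{'time': 0.0, 'ee_pos': array([0.1957746 , 0.59316114, 0.23277757]), 'eef_rot': array([ 1.58706488e-01,  9.87325574e-01, -6.75780828e-04, -7.59143407e-05]), 'width': 0.08688606090388698, 'ft_force': array([-0.11294873,  0.08485617,  0.44683337])}
scene {'fx': 469.9606461977349, 'fy': 469.9606461977349, 'cx': 268.39265710335513, 'cy': 212.1705634906269, 'distortion': [-0.1271671279304854, 0.0, 0.0, 0.0, 0.0], 'R': [[0.8190006996871821, -0.5732788434466385, 0.024273886553058847], [-0.2755905974116657, -0.4301164590983184, -0.8596799719843459], [0.5032769382061806, 0.697388843665576, -0.5102559398974239]], 't': [-0.48641745398314407, 0.25518490424873075, 1.1474862407435877]}
side {'fx': 488.3168129294607, 'fy': 488.3168129294607, 'cx': 281.4843387700598, 'cy': 204.35051799177978, 'distortion': [-0.1534061848541259, 0.0, 0.0, 0.0, 0.0], 'R': [[-0.9786035496171025, -0.20553129410310073, 0.009590611091659275], [-0.13491660093826177, 0.605795271212392, -0.7840979531716493], [0.15534672017159726, -0.7686149728706884, -0.6205629863365348]], 't': [0.5011454498529674, 0.23416023194991492, 1.5591178103998815]}
wrist {'fx': 337.9513707660888, 'fy': 337.9513707660888, 'cx': 274.29576170160067, 'cy': 210.66698832873286, 'distortion': [-0.07647755442559173, 0.0, 0.0, 0.0, 0.0], 'hand_eye': [[-0.0004368157223131515, -0.9662353827289678, -0.25766061855593503, 0.0704455143240727], [0.9999998716249431, -0.0004882320250966874, 0.00013557132474772472, 2.836136780171028e-05], [-0.00025679197643995025, -0.25766052625905267, 0.9662354719558714, -0.14995534477367634], [0.0, 0.0, 0.0, 1.0]]}
```

View pics/scene0.png

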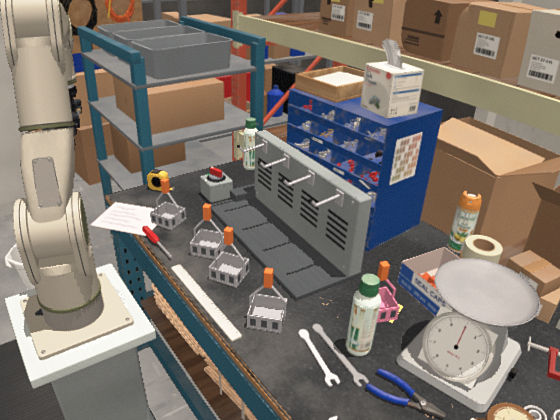

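View pics/side0.png

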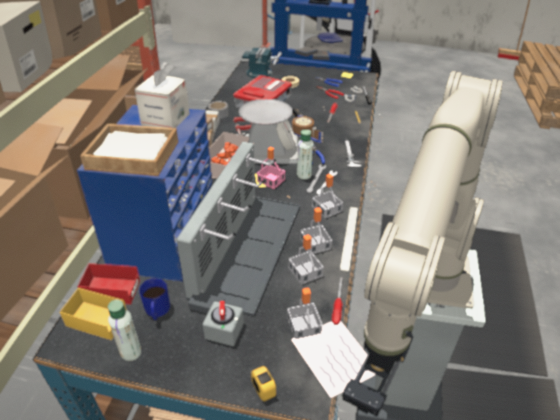

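Both views show four grey baskets with orange grips, at scene (165,185), (207,212), (228,237), (269,278) and side (306,295), (307,242), (318,215), (330,181). The switch is at scene (216,173) and side (222,310). The hooks stick out of the grey box, and the oil bottle is at scene (366,315). The pink basket is a decoy.

```bash
cat > h.py <<'E'
import numpy as np, cv2
from bench import r, eyes
from scipy.spatial.transform import Rotation as Ro
def cam(n,s=None):
    c=eyes.calibration(n); K=np.array([[c['fx'],0,c['cx']],[0,c['fy'],c['cy']],[0,0,1]]); D=np.array(c['distortion'],float)
    if n=='wrist':
        H=np.array(c['hand_eye']); s=s or r.read_state(); T=np.eye(4); T[:3,:3]=Ro.from_quat(s['eef_rot']).as_matrix(); T[:3,3]=s['ee_pos']
        E=np.linalg.inv(T@H); R,t=E[:3,:3],E[:3,3]
    else: R,t=np.array(c['R']),np.array(c['t'])
    return K,D,R,t
def ray(C,p):
    K,D,R,t=C; u=cv2.undistortPoints(np.array([[p]],float),K,D)[0,0]; d=R.T@np.array([u[0],u[1],1]); return -R.T@t,d/np.linalg.norm(d)
def atz(C,p,z):
    o,d=ray(C,p); return o+d*(z-o[2])/d[2]
def tri(C1,p1,C2,p2):
    (o1,d1),(o2,d2)=ray(C1,p1),ray(C2,p2)
    a=np.linalg.lstsq(np.c_[d1,-d2],o2-o1,rcond=None)[0]; A,B=o1+a[0]*d1,o2+a[1]*d2
    return (A+B)/2,np.linalg.norm(A-B)
def proj(C,X):
    K,D,R,t=C; return cv2.projectPoints(np.array(X,float).reshape(-1,1,3),cv2.Rodrigues(R)[0],t,K,D)[0].reshape(-1,2)
def blobs(im,lo,hi,amin=30):
    m=cv2.inRange(cv2.cvtColor(im,cv2.COLOR_BGR2HSV),np.array(lo),np.array(hi)); n,l,st,ce=cv2.connectedComponentsWithStats(m)
    return [(ce[i].round(1),st[i].tolist()) for i in range(1,n) if st[i,4]>=amin]
ORANGE=((5,170,150),(16,255,255))
E
python3 - <<'E'
from h import *
S,D=cam('scene'),cam('side'); a,b=cv2.imread('pics/scene0.png'),cv2.imread('pics/side0.png')
for im in(a,b):
    for c,s in blobs(im,*ORANGE): print(c,s)
    print()
for p,q in[((165,185),(306,295)),((207,212),(307,242)),((228,237),(318,215)),((269,278),(330,181)),((216,173),(222,310))]: print(tri(S,p,D,q))
x=cv2.resize(a[120:290,190:390],None,fx=4,fy=3.5,interpolation=cv2.INTER_CUBIC); cv2.imwrite('pics/hs.png',x)
y=cv2.resize(b[130:350,170:310],None,fx=4,fy=2.7,interpolation=cv2.INTER_CUBIC);cv2.imwrite('pics/hd.png',y)
E
```

```text
[123.8  11.6] [110, 0, 24, 22, 149]
[242.5   7.4] [239, 1, 7, 12, 37]
[277.3   6.4] [270, 0, 16, 14, 41]
[242.4  51.5] [239, 45, 7, 13, 46]
[275.5 107.1] [264, 91, 24, 31, 97]
[164.6 185.3] [160, 178, 10, 16, 108]
[470.4 203.1] [461, 195, 20, 15, 198]
[206.5 212. ] [203, 204, 8, 17, 113]
[228.  235.9] [224, 226, 9, 19, 130]
[383.8 270.9] [380, 261, 10, 20, 127]
[267.9 277.8] [264, 268, 9, 20, 151]
[428.7 278.6] [422, 273, 13, 14, 73]

[224.4 155.7] [213, 147, 23, 17, 104]
[328.9 180.1] [327, 176, 5, 10, 37]
[317.1 214.7] [315, 210, 6, 10, 47]
[306.6 242.8] [304, 238, 6, 10, 42]
[305.5 296.9] [303, 291, 7, 12, 56]

(array([0.38711798, 0.27854937, 0.13257467]), np.float64(0.0010685830935807847))
(array([0.42059326, 0.06473859, 0.1297373 ]), np.float64(0.0016396291579851728))
(array([ 0.40726606, -0.07448996,  0.12703694]), np.float64(0.0016700221298914751))
(array([ 0.39568476, -0.27513221,  0.12761904]), np.float64(0.006824132335467941))
(array([0.60796991, 0.34524233, 0.08944413]), np.float64(1.8018809803326012e-05))
```

View pics/hs.png

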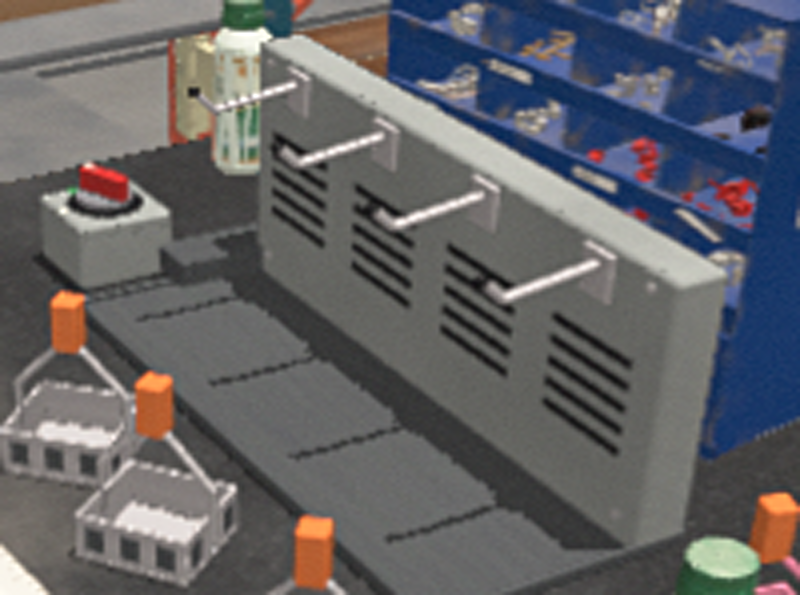

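View pics/hd.png

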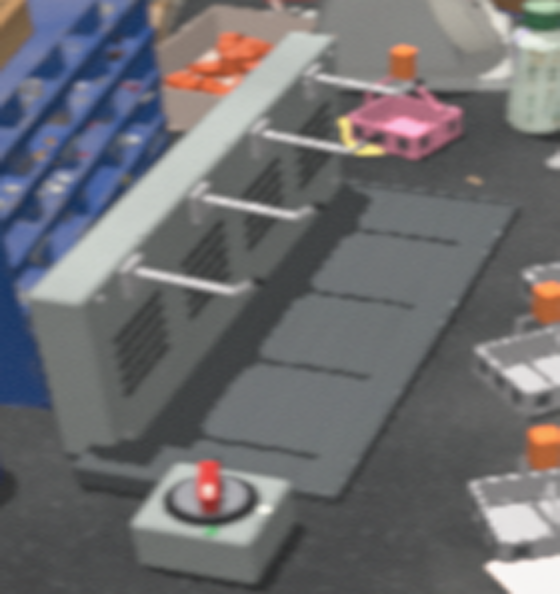

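The crops show four hooks. Their bends are near scene (315,205), (288,184), (265,167), (243,151) for hooks 1 to 4. The red bar points at the green dot (on).

Run:
```python
from h import *
S,D=cam('scene'),cam('side')
hs=lambda x,y:(190+x/4,120+y/3.5); hd=lambda x,y:(170+x/4,130+y/2.7)
P=[]
for k,(p,q) in enumerate([((500,298),(398,88)),((392,225),(362,150)),((300,163),(303,215)),((212,108),(240,290))]):
    X,e=tri(S,hs(*p),D,hd(*q)); P.append(X); print('bend',k+1,X.round(4),round(e,4))
for k,(p,q) in enumerate([((605,255),(312,78)),((487,198),(260,133)),((385,138),(200,200)),((302,85),(130,265))]):
    X,e=tri(S,hs(*p),D,hd(*q)); print('root',k+1,X.round(4),round(e,4))
P=np.array(P); v=P[3]-P[0]; print('len',np.linalg.norm(v)/3,'yaw of rack y',np.degrees(np.arctan2(v[1],v[0]))-90)
for n,c,q in [('green',(72,192),(210,531)),('switch',(103,182),(208,485))]: print(n,tri(S,hs(*c),D,hd(*q)))
# side-view orange
a,b=[(164.6,185.3),(206.5,212.),(228.,235.9),(267.9,277.8)],[(305.5,296.9),(306.6,242.8),(317.1,214.7),(328.9,180.1)]
for p,q in zip(a,b): print('grip',tri(S,p,D,q), atz(S,p,.13), atz(D,q,.13))
```

```text
bend 1 [ 0.5963 -0.1957  0.2253] 0.0023
bend 2 [ 0.6008 -0.068   0.2239] 0.0094
bend 3 [0.6142 0.0611 0.2232] 0.0076
bend 4 [0.6229 0.1936 0.2244] 0.0039
root 1 [ 0.677  -0.1979  0.2335] 0.0112
root 2 [ 0.6844 -0.0727  0.2296] 0.0027
root 3 [0.6937 0.0604 0.2288] 0.0038
root 4 [0.7049 0.1845 0.2334] 0.0004
len 0.13007958309334874 yaw of rack y -3.894715943792832
green (array([0.59633807, 0.38469171, 0.06871537]), np.float64(0.0005885478955296441))
switch (array([0.607539  , 0.34645984, 0.09282337]), np.float64(0.00045128977474365634))
grip (array([0.38752963, 0.28294884, 0.12951555]), np.float64(0.0008801595675100405)) [0.38768093 0.28219898 0.13      ] [0.38705409 0.28356863 0.13      ]
grip (array([0.42090754, 0.06752231, 0.12850357]), np.float64(0.0006868259467767678)) [0.42016166 0.06537918 0.13      ] [0.42037254 0.06933733 0.13      ]
grip (array([ 0.40937723, -0.07239801,  0.12904721]), np.float64(7.102267394680755e-05)) [ 0.40870129 -0.07363093  0.13      ] [ 0.40922235 -0.07121979  0.13      ]
grip (array([ 0.39679981, -0.27430255,  0.12946672]), np.float64(0.0002365564560423705)) [ 0.3962671  -0.27486534  0.13      ] [ 0.39684814 -0.2736471   0.13      ]
```

```bash
python3 -m inch '{"translation":[[0.41,-0.25,0],[0.82,-0.49,0],[0.82,-0.49,0]],"rot":[[0,0,-0.09],[0,0,-0.18],[0,0,-0.18]],"jaw":[40,40,40]}'
python3 -m inch '{"translation":[[0.41,-0.25,0],[0.82,-0.49,0],[0.82,-0.49,0]],"rot":[[0,0,-0.09],[0,0,-0.18],[0,0,-0.18]],"jaw":[40,40,40]}'
python3 -m inch '{"translation":[[0.41,-0.25,0],[0.82,-0.49,0],[0.82,-0.49,0]],"rot":[[0,0,-0.09],[0,0,-0.18],[0,0,-0.18]],"jaw":[40,40,40]}'
python3 -m inch '{"translation":[[0.41,-0.25,0],[0.82,-0.49,0],[0.82,-0.49,0]],"rot":[[0,0,-0.09],[0,0,-0.18],[0,0,-0.18]],"jaw":[40,40,40]}'
python3 -m inch '{"translation":[[0.41,-0.25,0],[0.82,-0.49,-0.1],[0.82,-0.49,-0.1],[0.82,-0.49,-0.1]],"rot":[[0,0,-0.09],[0,0,-0.18],[0,0,-0.18],[0,0,-0.18]],"jaw":[40,40,40,40]}'
cat > st.py <<'E'
from h import *
def st():
    s=r.read_state(); M=Ro.from_quat(s['eef_rot']).as_matrix(); w=s['joint_positions']
    print('t',round(s['time'],2),'p',s['ee_pos'].round(4),'jawyaw',np.degrees(np.arctan2(M[1,1],M[0,1])).round(2),'z',M[:,2].round(3),'w',round(s['width'],4),'F',s['ft_force'].round(1),'q',np.round(w,2)); return s
if __name__=='__main__': st()
E
python3 - <<'E'
from st import *
s=st(); im=eyes.camera('wrist'); cv2.imwrite('pics/w1.png',im); C=cam('wrist',s)
print(proj(C,[[.6075,.3465,.105],[.6963,.0604,.23]]))
for c,b in blobs(im,(0,150,90),(4,255,255)): print(c,b,atz(C,c,.105))
E
```

```text
time: 0.45
ee_pos: [0.2854, 0.5399, 0.2329]
eef_rot: [0.257, 0.966, -0.001, 0.002]
ft_force: [1.2, 0.0, -0.4]
width: 0.0709
time: 0.75
ee_pos: [0.3743, 0.4858, 0.2328]
eef_rot: [0.353, 0.936, -0.002, 0.004]
ft_force: [-0.5, -0.6, 0.8]
width: 0.0472
time: 1.05
ee_pos: [0.4625, 0.4311, 0.2326]
eef_rot: [0.445, 0.896, -0.003, 0.005]
ft_force: [-0.1, -0.7, 1.1]
width: 0.0403
time: 1.35
ee_pos: [0.55, 0.3758, 0.2321]
eef_rot: [0.532, 0.847, -0.004, 0.007]
ft_force: [0.8, -0.9, -0.8]
width: 0.04
time: 1.75
ee_pos: [0.6328, 0.325, 0.2208]
eef_rot: [0.61, 0.792, -0.006, 0.007]
ft_force: [-0.7, 1.7, 0.6]
width: 0.0396
t 1.75 p [0.6328 0.325  0.2208] jawyaw 14.79 z [ 0.003 -0.018 -1.   ] w 0.0396 F [-0.7  1.7  0.6] q [-0.74  0.55  0.31  1.22 -0.14  1.4  -0.2 ]
[[250.60220082 174.48025272]
 [266.60803741 589.23774576]]
[251.3 173.3] [241, 141, 21, 63, 1006] [0.60781001 0.34755607 0.105     ]
[521.1 259.2] [512, 249, 21, 21, 355] [0.85729125 0.33512829 0.105     ]
[506.6 315.9] [493, 299, 29, 42, 782] [0.87110324 0.27862977 0.105     ]
```

View pics/w1.png

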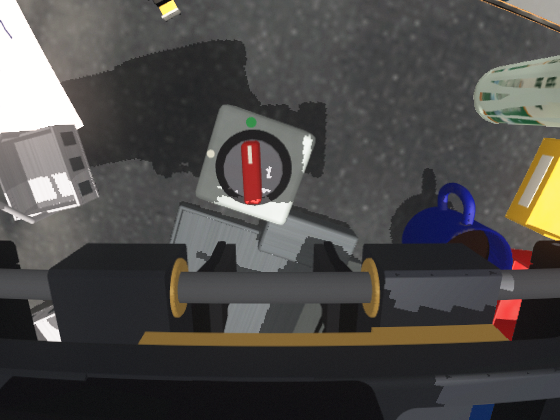

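The wrist view shows the red bar at (251,173), the white dot at (210,154) and the green dot at (251,122), which agrees with the triangulation. Next I descend and grip.

```bash
python3 -m inch '{"translation":[[-0.12,0.11,-0.1],[-0.25,0.22,-0.3],[-0.25,0.22,-0.5],[-0.25,0.22,-0.5],[-0.25,0.22,-0.5]],"rot":[[0.017,0.003,0.02],[0.017,0.003,0.043],[0.017,0.003,0.043],[0.017,0.003,0.043],[0.017,0.003,0.043]],"jaw":[40,40,40,40,40]}' 20
python3 st.py
```

```text
time: 2.3
ee_pos: [0.606, 0.3499, 0.1722]
eef_rot: [0.59, 0.807, 0.001, -0.0]
ft_force: [0.4, 0.1, 0.4]
width: 0.0399
t 2.3 p [0.606  0.3499 0.1722] jawyaw 17.62 z [ 0.001  0.002 -1.   ] w 0.0399 F [0.4 0.1 0.4] q [-0.78  0.54  0.28  1.33 -0.15  1.29 -0.19]
```

```bash
python3 -m inch '{"translation":[[0.015,-0.03,-0.25],[0.015,-0.03,-0.5],[0.015,-0.03,-0.7],[0.015,-0.03,-0.8],[0.015,-0.03,-0.8],[0.015,-0.03,-0.8],[0.015,-0.03,-0.8],[0.015,-0.03,-0.8],[0.015,-0.03,-0.8]],"rot":[[0,0,0],[0,0,0],[0,0,0],[0,0,0],[0,0,0],[0,0,0],[0,0,0],[0,0,0],[0,0,0]],"jaw":[40,40,40,40,40,10,5,5,5]}' 20
python3 st.py
```

```text
time: 3.2
ee_pos: [0.6077, 0.347, 0.0926]
eef_rot: [0.59, 0.807, 0.001, -0.0]
ft_force: [0.3, 0.1, 3.1]
width: 0.0157
t 3.2 p [0.6077 0.347  0.0926] jawyaw 17.62 z [ 0.001  0.002 -1.   ] w 0.0157 F [0.3 0.1 3.1] q [-0.76  0.6   0.26  1.41 -0.16  1.15 -0.17]
```

```bash
python3 -m inch '{"translation":[[0,0,0],[0,0,0],[0,0,0],[0,0,0],[0,0,0],[0,0,0],[0,0,0],[0,0,0],[0,0,0],[0,0,0],[0,0,0],[0,0,0],[0,0,0],[0,0,0]],"rot":[[0,0,0],[0,0,0],[0,0,0.1],[0,0,0.2],[0,0,0.3],[0,0,0.4],[0,0,0.5],[0,0,0.6],[0,0,0.7],[0,0,0.8],[0,0,0.9],[0,0,1],[0,0,1],[0,0,1]],"jaw":[5,5,5,5,5,5,5,5,5,5,5,5,5,5]}' 20
python3 -m inch '{"translation":[[0,0,0],[0,0,0],[0,0,0],[0,0,0],[0,0,0],[0,0,0],[0,0,0.3],[0,0,0.6],[0,0,1],[0,0,1]],"rot":[[0,0,0.08],[0,0,0.14],[0,0,0.14],[0,0,0.14],[0,0,0.14],[0,0,0.14],[0,0,0.14],[0,0,0.14],[0,0,0.14],[0,0,0.14]],"jaw":[5,5,5,40,40,40,40,40,40,40]}'
python3 - <<'E'
from st import *
s=st(); im=eyes.camera('wrist'); cv2.imwrite('pics/w2.png',im); C=cam('wrist',s)
for c,b in blobs(im,(0,150,90),(4,255,255)): print(c,b,atz(C,c,.105))
m=cv2.inRange(cv2.cvtColor(im,cv2.COLOR_BGR2HSV),(0,150,90),(4,255,255)); n,l,stt,ce=cv2.connectedComponentsWithStats(m)
i=1+stt[1:,4].argmax(); p=np.argwhere(l==i)[:,::-1].astype(float); w=np.array([atz(C,q,.105)[:2] for q in p[::5]]); v=np.linalg.svd(w-w.mean(0))[2][0]; print('bar axis',np.degrees(np.arctan2(v[1],v[0])))
E
```

```text
time: 4.6
ee_pos: [0.6071, 0.3464, 0.0927]
eef_rot: [0.108, 0.994, 0.0, -0.001]
ft_force: [-4.3, -3.6, 4.4]
width: 0.014
time: 5.6
ee_pos: [0.6094, 0.3476, 0.1992]
eef_rot: [0.035, 0.999, 0.003, 0.002]
ft_force: [0.4, -0.4, 0.6]
width: 0.0399
t 5.6 p [0.6094 0.3476 0.1992] jawyaw 85.99 z [ 0.005  0.005 -1.   ] w 0.0399 F [ 0.4 -0.4  0.6] q [-0.61  0.51  0.04  1.28 -0.02  1.34  0.93]
[271.8 205.3] [263, 177, 18, 67, 794] [0.60036641 0.34697271 0.105     ]
bar axis -2.4486431771084414
```

The switch has clicked over to off: the bar axis reads about -2.4° and the rack's x is at -3.9°. Next is the leftmost basket.

```bash
python3 -m inch '{"translation":[[-0.3,-0.1,0.3],[-0.6,-0.2,0.5],[-0.9,-0.3,0.5],[-0.9,-0.3,0.5]],"rot":[[0,0,0],[0,0,0],[0,0,0],[0,0,0]],"jaw":[60,60,60,60]}'
python3 -m inch '{"translation":[[-0.3,-0.1,0],[-0.6,-0.2,0],[-0.8,-0.3,0],[-0.8,-0.3,0],[-0.8,-0.3,0],[-0.8,-0.3,0]],"rot":[[0,0,0],[0,0,0],[0,0,0],[0,0,0],[0,0,0],[0,0,0]],"jaw":[60,60,60,60,60,60]}'
python3 - <<'E'
from st import *
s=st(); im=eyes.camera('wrist'); cv2.imwrite('pics/w3.png',im); C=cam('wrist',s)
for c,b in blobs(im,*ORANGE): print(c,b,atz(C,c,.14))
S,D=cam('scene'),cam('side'); print('bottle', atz(S,(370,281),.204), atz(D,(306,133),.204))
E
```

```text
time: 6.05
ee_pos: [0.5156, 0.3166, 0.246]
eef_rot: [0.034, 0.999, 0.002, 0.0]
ft_force: [0.2, 0.5, 0.3]
width: 0.0582
time: 6.65
ee_pos: [0.4363, 0.2867, 0.2455]
eef_rot: [0.035, 0.999, 0.001, 0.0]
ft_force: [-0.8, 0.4, 0.6]
width: 0.0598
t 6.65 p [0.4363 0.2867 0.2455] jawyaw 86.03 z [ 0.001  0.003 -1.   ] w 0.0598 F [-0.8  0.4  0.6] q [-0.66  0.1  -0.01  1.72 -0.    1.33  0.83]
[257.  150.5] [243, 137, 28, 28, 452] [0.38665474 0.27758741 0.14      ]
[  2.8 217.2] [0, 207, 9, 22, 115] [0.42377721 0.06191008 0.14      ]
bottle [ 0.51282833 -0.47608471  0.204     ] [ 0.51455226 -0.45955428  0.204     ]
```

View pics/w3.png

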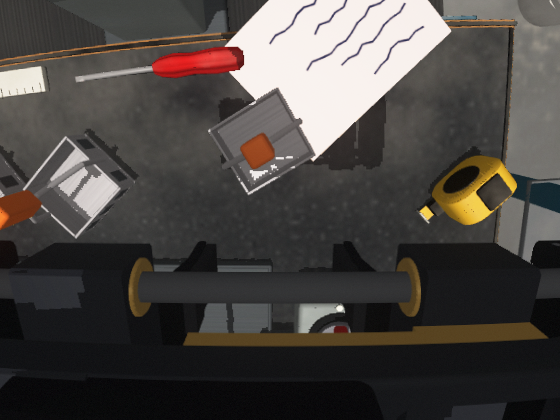

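The wrist picture shows the basket with its grip at (257,150), pan corners at (277,88), (209,128), (248,193), (314,157), and its wire from about (222,165) to (302,122).

Run:
```python
from st import *
s=st(); C=cam('wrist',s)
q=np.array([atz(C,p,.042)[:2] for p in [(277,88),(209,128),(248,193),(314,157)]]); print(q.round(4), q.mean(0))
for i in range(4):
    v=q[(i+1)%4]-q[i]; print(np.linalg.norm(v).round(4),np.degrees(np.arctan2(v[1],v[0])).round(1)%90)
a,b=atz(C,(302,122),.045),atz(C,(222,166),.045); v=a-b; print('wire',a,b,np.degrees(np.arctan2(v[1],v[0])))
```

```text
t 6.7 p [0.4363 0.2867 0.2455] jawyaw 86.02 z [ 0.     0.003 -1.   ] w 0.0597 F [0.2 0.5 0.4] q [-0.66  0.1  -0.01  1.72 -0.    1.33  0.83]
[[0.3342 0.2973]
 [0.3681 0.2252]
 [0.4387 0.2591]
 [0.4054 0.331 ]] [0.38659403 0.27814963]
0.0796 25.299999999999997
0.0783 25.6
0.0793 24.900000000000006
0.0788 25.400000000000006
wire [0.36897987 0.32012425 0.045     ] [0.40758968 0.23491263 0.045     ] 114.37552139333964
```

```bash
python3 -m inch '{"translation":[[-0.15,-0.02,-0.1],[-0.3,-0.05,-0.3],[-0.5,-0.08,-0.5],[-0.5,-0.08,-0.6],[-0.5,-0.08,-0.6],[-0.5,-0.08,-0.6]],"rot":[[0,0,0.12],[0,0,0.24],[0,0,0.36],[0,0,0.488],[0,0,0.488],[0,0,0.488]],"jaw":[50,50,50,50,50,50]}' 30
python3 st.py
```

```text
time: 7.3
ee_pos: [0.387, 0.2789, 0.1857]
eef_rot: [-0.217, 0.976, 0.001, -0.0]
ft_force: [0.8, 0.4, -0.7]
width: 0.0502
t 7.3 p [0.387  0.2789 0.1857] jawyaw 115.05 z [-0.001  0.002 -1.   ] w 0.0502 F [ 0.8  0.4 -0.7] q [-0.67  0.04 -0.05  1.9  -0.    1.19  1.29]
```

```bash
python3 -m inch '{"translation":[[0,0,-0.3],[0,0,-0.57],[0,0,-0.57],[0,0,-0.57],[0,0,-0.57],[0,0,-0.57],[0,0,-0.57],[0,0,-0.57]],"rot":[[0,0,0],[0,0,0],[0,0,0],[0,0,0],[0,0,0],[0,0,0],[0,0,0],[0,0,0]],"jaw":[50,50,50,10,10,10,10,10]}' 30
python3 -m inch '{"translation":[[0,0,0.2],[0,0,0.4],[0,0,0.7],[0,0,1],[0,0,1],[0,0,1]],"rot":[[0,0,0],[0,0,0],[0,0,0],[0,0,0],[0,0,0],[0,0,0]],"jaw":[10,10,10,10,10,10]}'
python3 st.py
```

```text
time: 8.1
ee_pos: [0.3872, 0.279, 0.1292]
eef_rot: [-0.217, 0.976, 0.001, 0.0]
ft_force: [-0.8, -1.5, 1.2]
width: 0.0193
time: 8.7
ee_pos: [0.3872, 0.2791, 0.2293]
eef_rot: [-0.217, 0.976, 0.002, 0.001]
ft_force: [0.1, 0.8, -2.8]
width: 0.0198
t 8.7 p [0.3872 0.2791 0.2293] jawyaw 115.03 z [ 0.     0.003 -1.   ] w 0.0198 F [ 0.1  0.8 -2.8] q [-0.67  0.01 -0.05  1.84 -0.    1.29  1.29]
```

Lifted: width is 19.8 mm and the force reads about -2.5 N, which matches the basket's weight. I go to a point in front of hook 4 and compare in the fixed cameras.

```bash
python3 -m inch '{"translation":[[0.15,-0.1,0.2],[0.35,-0.2,0.4],[0.55,-0.3,0.6],[0.8,-0.4,0.61],[0.8,-0.4,0.61],[0.8,-0.4,0.61]],"rot":[[0,0,-0.08],[0,0,-0.16],[0,0,-0.24],[0,0,-0.24],[0,0,-0.24],[0,0,-0.24]],"jaw":[10,10,10,10,10,10]}'
python3 -m inch '{"translation":[[0.2,-0.1,0],[0.4,-0.2,0],[0.6,-0.3,0],[0.8,-0.4,0],[0.84,-0.42,0],[0.84,-0.42,0],[0.84,-0.42,0],[0.84,-0.42,0]],"rot":[[0,0,-0.08],[0,0,-0.16],[0,0,-0.24],[0,0,-0.24],[0,0,-0.24],[0,0,-0.24],[0,0,-0.24],[0,0,-0.24]],"jaw":[10,10,10,10,10,10,10,10]}'
python3 - <<'E'
from st import *
s=st(); a=eyes.camera('scene');b=eyes.camera('side')
cv2.imwrite('pics/s1.png',a);cv2.imwrite('pics/d1.png',b)
S,D=cam('scene'),cam('side'); g=s['ee_pos']+[0,0,.001]
for im,C in((a,S),(b,D)):
    print('exp grip',proj(C,g),'bail',proj(C,g-[0,0,.025]),'seat',proj(C,[.622,.1923,.223]))
    for c,q in blobs(im,*ORANGE,20): print(c,q)
x=cv2.resize(a[100:200,180:280],None,fx=5,fy=5,interpolation=cv2.INTER_CUBIC);y=cv2.resize(b[190:310,190:290],(500,600)[::1],interpolation=cv2.INTER_CUBIC)
cv2.imwrite('pics/c1.png',cv2.hconcat([x,y[:500]])[:, :800] if 0 else cv2.resize(cv2.hconcat([x,cv2.resize(y,(417,500))]),(800,436)))
E
```

```text
time: 9.3
ee_pos: [0.4668, 0.2386, 0.2885]
eef_rot: [-0.092, 0.996, 0.001, -0.001]
ft_force: [-0.4, 0.9, -1.9]
width: 0.02
time: 10.1
ee_pos: [0.5498, 0.1976, 0.2885]
eef_rot: [0.032, 0.999, 0.001, -0.001]
ft_force: [0.5, -0.5, -2.0]
width: 0.0198
t 10.1 p [0.5498 0.1976 0.2885] jawyaw 86.29 z [-0.002  0.002 -1.   ] w 0.0198 F [ 0.5 -0.5 -2. ] q [-0.52  0.22  0.12  1.49 -0.03  1.43  1.1 ]
exp grip [[221.29747927 136.03535258]] bail [[221.48840984 143.71525498]] seat [[242.48873792 151.8161774 ]]
[243.1   5.2] [239, 0, 7, 14, 40]
[277.2   6.6] [270, 0, 15, 14, 45]
[242.6  51.5] [240, 45, 6, 13, 42]
[275.8 106.6] [264, 91, 24, 31, 92]
[218.9 136.3] [217, 129, 8, 15, 42]
[470. 203.] [460, 194, 21, 16, 204]
[206.4 212.6] [203, 204, 8, 17, 108]
[228. 236.] [224, 226, 9, 19, 128]
[383.1 271.3] [378, 262, 12, 19, 141]
[267.8 278.3] [264, 268, 9, 20, 141]
[428.7 278.6] [422, 273, 13, 14, 72]
exp grip [[253.70802694 223.94548562]] bail [[253.94981139 230.91124132]] seat [[229.93340063 237.03256438]]
[222.8 156.9] [213, 151, 20, 13, 86]
[270.6 153. ] [269, 150, 4, 8, 20]
[328.9 180.2] [327, 176, 5, 10, 36]
[317.1 214.7] [315, 210, 6, 10, 47]
[306.6 242.5] [304, 238, 6, 10, 41]
```

View pics/c1.png

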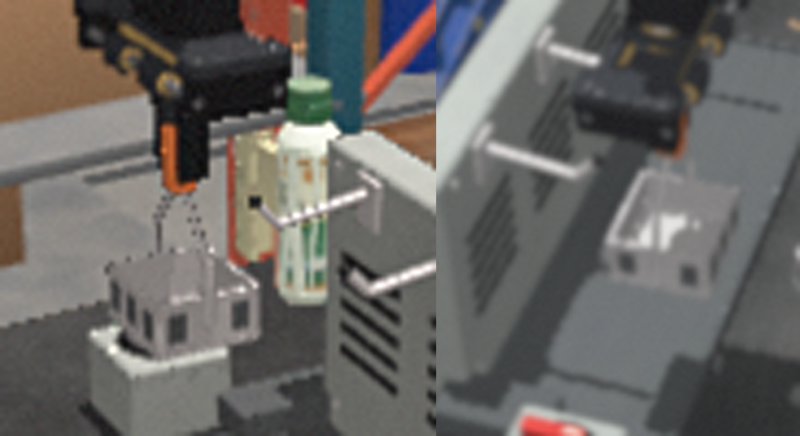

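The bail is in front of and above hook 4, and the expected and observed grip pixels agree. I advance and lower.

```bash
python3 -m inch '{"translation":[[0.15,-0.01,0],[0.3,-0.02,0],[0.45,-0.03,0],[0.6,-0.04,0],[0.76,-0.05,0],[0.76,-0.05,0],[0.76,-0.05,0],[0.76,-0.05,0]],"rot":[[0,0,0],[0,0,0],[0,0,0],[0,0,0],[0,0,0],[0,0,0],[0,0,0],[0,0,0]],"jaw":[10,10,10,10,10,10,10,10]}'
python3 -m inch '{"translation":[[0,0,-0.08],[0,0,-0.16],[0,0,-0.24],[0,0,-0.32],[0,0,-0.34],[0,0,-0.34]],"rot":[[0,0,0],[0,0,0],[0,0,0],[0,0,0],[0,0,0],[0,0,0]],"jaw":[10,10,10,10,10,10]}'
python3 st.py
```

```text
time: 11.0
ee_pos: [0.6255, 0.1927, 0.2889]
eef_rot: [0.032, 0.999, 0.001, -0.001]
ft_force: [-0.5, -0.7, -1.7]
width: 0.0197
time: 11.6
ee_pos: [0.6293, 0.1921, 0.2566]
eef_rot: [0.033, 0.999, 0.002, 0.004]
ft_force: [15.7, 0.8, 2.8]
width: 0.0199
t 11.6 p [0.6293 0.1921 0.2566] jawyaw 86.2 z [ 0.009  0.004 -1.   ] w 0.0199 F [15.7  0.8  2.8] q [-0.47  0.39  0.14  1.35 -0.06  1.4   1.18]
```

```bash
python3 -m inch '{"translation":[[0.06,0,0.03],[0.1,-0.005,0.0],[0.1,-0.005,-0.04],[0.1,-0.005,-0.04],[0.1,-0.005,-0.04]],"rot":[[0,0,0],[0,0,0],[0,0.01,0],[0,0.01,0],[0,0.01,0]],"jaw":[10,10,10,10,10]}'
python3 st.py
```

```text
time: 12.1
ee_pos: [0.6403, 0.1915, 0.2547]
eef_rot: [0.033, 0.999, 0.002, 0.001]
ft_force: [-0.9, -1.1, 13.8]
width: 0.0197
t 12.1 p [0.6403 0.1915 0.2547] jawyaw 86.18 z [ 0.002  0.005 -1.   ] w 0.0197 F [-0.9 -1.1 13.8] q [-0.46  0.42  0.15  1.31 -0.06  1.42  1.19]
```

```bash
python3 -m inch '{"translation":[[0,0,0.04],[-0.06,0,0.04],[-0.06,0,0.02],[-0.06,0,0],[-0.06,0,0.0]],"rot":[[0,0,0],[0,0,0],[0,0,0],[0,0,0],[0,0,0]],"jaw":[10,10,10,10,10]}'
python3 st.py
python3 -m inch '{"translation":[[0,0,0],[0,0,0],[0,0,0],[0,0,0.1],[0,0,0.3],[0,0,0.6],[0,0,0.9],[0,0,0.9]],"rot":[[0,0,0],[0,0,0],[0,0,0],[0,0,0],[0,0,0],[0,0,0],[0,0,0],[0,0,0]],"jaw":[36,36,36,36,36,36,36,36]}'
python3 st.py
```

```text
time: 12.6
ee_pos: [0.6338, 0.1917, 0.2544]
eef_rot: [0.033, 0.999, 0.002, 0.0]
ft_force: [-1.8, -0.6, 1.4]
width: 0.0197
t 12.6 p [0.6338 0.1917 0.2544] jawyaw 86.19 z [ 0.001  0.005 -1.   ] w 0.0197 F [-1.8 -0.6  1.4] q [-0.46  0.4   0.14  1.33 -0.06  1.41  1.18]
time: 13.4
ee_pos: [0.6351, 0.1919, 0.3501]
eef_rot: [0.033, 0.999, 0.004, 0.004]
ft_force: [-0.1, 0.4, -0.3]
width: 0.0358
t 13.4 p [0.6351 0.1919 0.3501] jawyaw 86.19 z [ 0.008  0.008 -1.   ] w 0.0358 F [-0.1  0.4 -0.3] q [-0.46  0.39  0.15  1.16 -0.06  1.59  1.18]
```

```bash
python3 -m inch '{"translation":[[-0.3,-0.2,0],[-0.6,-0.4,0],[-0.8,-0.6,-0.1],[-0.8,-0.6,-0.2],[-0.8,-0.6,-0.2]],"rot":[[0,0,0],[0,0,0],[0,0,0],[0,0,0],[0,0,0]],"jaw":[50,50,50,50,50]}'
python3 -m inch '{"translation":[[-0.3,-0.2,-0.3],[-0.6,-0.4,-0.5],[-0.82,-0.62,-0.8],[-0.82,-0.62,-0.8],[-0.82,-0.62,-0.8],[-0.82,-0.62,-0.8]],"rot":[[0,0,0],[0,0,0],[0.008,0.008,0],[0.008,0.008,0],[0.008,0.008,0],[0.008,0.008,0]],"jaw":[50,50,50,50,50,50]}'
python3 - <<'E'
from st import *
s=st(); im=eyes.camera('wrist'); cv2.imwrite('pics/w4.png',im); C=cam('wrist',s)
for c,b in blobs(im,*ORANGE): print(c,b,atz(C,c,.14))
a=eyes.camera('scene');b=eyes.camera('side')
cv2.imwrite('pics/s2.png',a);cv2.imwrite('pics/d2.png',b)
S,D=cam('scene'),cam('side')
print(proj(S,[.634,.192,.255]),proj(D,[.634,.192,.255]))
for im in(a,b):
    for c,q in blobs(im,*ORANGE,20): print(c,q)
E
```

```text
time: 13.9
ee_pos: [0.5546, 0.1316, 0.3294]
eef_rot: [0.034, 0.999, 0.004, 0.003]
ft_force: [-0.7, 0.4, 0.8]
width: 0.0495
time: 14.5
ee_pos: [0.474, 0.0709, 0.2505]
eef_rot: [0.033, 0.999, 0.008, -0.0]
ft_force: [0.7, 1.1, 0.0]
width: 0.05
t 14.5 p [0.474  0.0709 0.2505] jawyaw 86.23 z [ 0.     0.016 -1.   ] w 0.05 F [0.7 1.1 0. ] q [-0.41 -0.01  0.17  1.82 -0.01  1.33  1.28]
[256.5 143.5] [242, 129, 30, 30, 507] [0.41946581 0.06291504 0.14      ]
[116.6 175.8] [101, 160, 32, 33, 634] [ 0.43612383 -0.04859338  0.14      ]
[[245.75521729 141.64941556]] [[225.15677256 227.77114205]]
[131.3   3.2] [129, 0, 5, 7, 26]
[242.4   5.9] [239, 0, 7, 14, 44]
[276.9   6.9] [270, 0, 15, 14, 45]
[275.7 106.9] [264, 92, 24, 30, 95]
[245.7 138.3] [242, 134, 8, 10, 49]
[470. 203.] [460, 195, 21, 15, 206]
[206.5 211.8] [203, 204, 8, 17, 120]
[230.4 228.1] [227, 220, 8, 17, 110]
[383.1 271.4] [378, 262, 12, 19, 140]
[267.8 278.4] [264, 268, 9, 20, 139]
[428.7 278.6] [422, 273, 13, 14, 73]
[224.2 155.9] [213, 147, 23, 17, 101]
[270.3 153. ] [269, 149, 4, 9, 26]
[329.  180.2] [327, 176, 5, 10, 36]
[307.8 219.5] [306, 215, 5, 10, 41]
[225.4 228.4] [222, 222, 7, 13, 66]
[307.  241.7] [305, 237, 5, 11, 50]
```

View pics/w4.png

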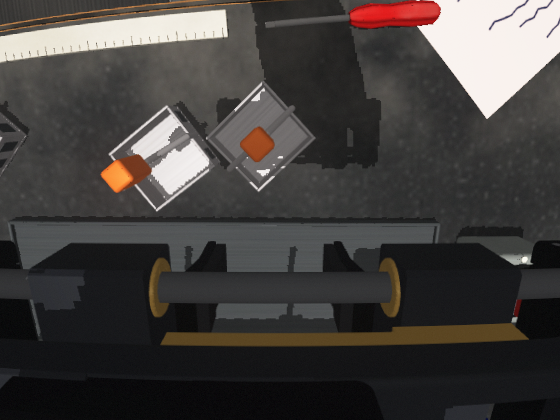

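The knock has happened. Basket 3 now has its grip at (117,176) in the wrist picture and stands right next to basket 2, whose grip is at (257,143). Basket 2's corners are about (265,84), (208,137), (258,190), (314,137). Basket 3's are (168,106), (110,154), (157,210), (214,160). The hung grip is seen where expected on hook 4.

```bash
cat > bk.py <<'E'
from st import *
def bk(C,ps):
    q=np.array([atz(C,p,.042)[:2] for p in ps]); e=[q[(i+1)%4]-q[i] for i in range(4)]
    print('ctr',q.mean(0).round(4),'len',[round(np.linalg.norm(v),4) for v in e],'ang',[round(np.degrees(np.arctan2(v[1],v[0]))%90,1) for v in e]); return q
E
python3 - <<'E'
from bk import *
s=st(); C=cam('wrist',s)
print(bk(C,[(265,84),(208,137),(258,190),(314,137)]).round(3)); print(bk(C,[(168,106),(110,154),(157,210),(214,160)]).round(3))
for a,b in [((293,108),(230,168)),((188,136),(146,160))]:
    a,b=atz(C,a,.06),atz(C,b,.06); print(np.degrees(np.arctan2(*(a-b)[1::-1])))
E
```

```text
t 14.65 p [0.4736 0.0706 0.2501] jawyaw 86.22 z [-0.     0.016 -1.   ] w 0.0501 F [-1.  -0.9  0.2] q [-0.41 -0.01  0.17  1.82 -0.01  1.33  1.28]
ctr [0.4193 0.064 ] len [np.float64(0.0794), np.float64(0.0763), np.float64(0.0815), np.float64(0.0732)] ang [np.float64(37.6), np.float64(38.5), np.float64(39.8), np.float64(40.1)]
[[0.366 0.072]
 [0.415 0.009]
 [0.474 0.056]
 [0.422 0.119]]
ctr [ 0.433  -0.0425] len [np.float64(0.0816), np.float64(0.0768), np.float64(0.085), np.float64(0.0716)] ang [np.float64(32.3), np.float64(32.7), np.float64(35.9), np.float64(35.2)]
[[ 0.38  -0.029]
 [ 0.424 -0.098]
 [ 0.489 -0.056]
 [ 0.439  0.013]]
129.10495351796885
114.05344133814242
```

```bash
python3 -m inch '{"translation":[[-0.15,-0.02,-0.1],[-0.3,-0.04,-0.3],[-0.54,-0.07,-0.5],[-0.54,-0.07,-0.64],[-0.54,-0.07,-0.64],[-0.54,-0.07,-0.64],[-0.54,-0.07,-0.64],[-0.54,-0.07,-0.64]],"rot":[[-0.01,0,0.12],[-0.01,0,0.24],[-0.01,0,0.36],[-0.01,0,0.48],[-0.01,0,0.6],[-0.01,0,0.71],[-0.01,0,0.71],[-0.01,0,0.71]],"jaw":[50,50,50,50,50,50,50,50]}' 30
python3 st.py
```

```text
time: 15.45
ee_pos: [0.42, 0.0639, 0.1865]
eef_rot: [-0.331, 0.944, 0.002, -0.003]
ft_force: [0.1, -0.3, 0.8]
width: 0.0498
t 15.45 p [0.42   0.0639 0.1865] jawyaw 128.65 z [-0.007  0.002 -1.   ] w 0.0498 F [ 0.1 -0.3  0.8] q [-0.44 -0.08  0.17  2.02  0.01  1.21  1.98]
```

```bash
python3 -m inch '{"translation":[[0,0,-0.3],[0,0,-0.575],[0,0,-0.575],[0,0,-0.575],[0,0,-0.575],[0,0,-0.575],[0,0,-0.575],[0,0,-0.575]],"rot":[[0,0.005,0],[0,0.005,0],[0,0.005,0],[0,0.005,0],[0,0.005,0],[0,0.005,0],[0,0.005,0],[0,0.005,0]],"jaw":[50,50,50,10,10,10,10,10]}' 30
python3 -m inch '{"translation":[[0,0,0.2],[0,0,0.4],[0,0,0.7],[0,0,1],[0,0,1],[0,0,1]],"rot":[[0,0,0],[0,0,0],[0,0,0],[0,0,0],[0,0,0],[0,0,0]],"jaw":[10,10,10,10,10,10]}'
python3 -m inch '{"translation":[[0.15,0,0.2],[0.3,0,0.4],[0.5,0,0.6],[0.67,0.015,0.62],[0.67,0.015,0.62],[0.67,0.015,0.62]],"rot":[[0,0,-0.1],[0,0,-0.2],[0,0,-0.3],[0,0,-0.354],[0,0,-0.354],[0,0,-0.354]],"jaw":[10,10,10,10,10,10]}'
python3 -m inch '{"translation":[[0.15,0,0],[0.3,0,0],[0.5,0,0],[0.67,0.015,0],[0.67,0.015,0],[0.67,0.015,0]],"rot":[[0,0,-0.1],[0,0,-0.2],[0,0,-0.3],[0,0,-0.354],[0,0,-0.354],[0,0,-0.354]],"jaw":[10,10,10,10,10,10]}'
python3 st.py
```

```text
time: 16.25
ee_pos: [0.4204, 0.064, 0.1295]
eef_rot: [-0.331, 0.944, 0.003, -0.005]
ft_force: [-1.0, -0.4, 4.8]
width: 0.0198
time: 16.85
ee_pos: [0.4203, 0.064, 0.2293]
eef_rot: [-0.331, 0.944, 0.003, -0.005]
ft_force: [-1.1, -0.3, -3.5]
width: 0.0199
time: 17.45
ee_pos: [0.4865, 0.0653, 0.2895]
eef_rot: [-0.152, 0.988, 0.004, -0.006]
ft_force: [0.0, -0.5, -2.6]
width: 0.0198
time: 18.05
ee_pos: [0.5525, 0.0667, 0.2883]
eef_rot: [0.032, 0.999, 0.004, -0.006]
ft_force: [0.7, 0.3, -2.5]
width: 0.02
t 18.05 p [0.5525 0.0667 0.2883] jawyaw 86.3 z [-0.012  0.009 -1.   ] w 0.02 F [ 0.7  0.3 -2.5] q [-0.4   0.16  0.23  1.56 -0.05  1.43  1.34]
```

```bash
python3 -m inch '{"translation":[[0.15,-0.01,0],[0.3,-0.02,0],[0.45,-0.03,0],[0.6,-0.04,0],[0.76,-0.04,0],[0.76,-0.04,0],[0.76,-0.04,0],[0.76,-0.04,0]],"rot":[[-0.008,-0.011,0],[-0.008,-0.011,0],[-0.008,-0.011,0],[-0.008,-0.011,0],[-0.008,-0.011,0],[-0.008,-0.011,0],[-0.008,-0.011,0],[-0.008,-0.011,0]],"jaw":[10,10,10,10,10,10,10,10]}'
python3 -m inch '{"translation":[[0,0,-0.08],[0,0,-0.16],[0,0,-0.24],[0,0,-0.31],[0,0,-0.33],[0,0,-0.33]],"rot":[[0,0,0],[0,0,0],[0,0,0],[0,0,0],[0,0,0],[0,0,0]],"jaw":[10,10,10,10,10,10]}'
python3 st.py
```

```text
time: 18.85
ee_pos: [0.628, 0.0628, 0.2884]
eef_rot: [0.032, 0.999, 0.0, -0.0]
ft_force: [0.6, -0.3, -3.2]
width: 0.02
time: 19.45
ee_pos: [0.6279, 0.0628, 0.2554]
eef_rot: [0.032, 0.999, 0.0, -0.0]
ft_force: [-0.7, -0.6, -2.1]
width: 0.0199
t 19.45 p [0.6279 0.0628 0.2554] jawyaw 86.33 z [-0.001  0.001 -1.   ] w 0.0199 F [-0.7 -0.6 -2.1] q [-0.36  0.34  0.25  1.42 -0.08  1.39  1.39]
```

```bash
python3 -m inch '{"translation":[[0,0,-0.01],[0,0,-0.02],[0,0,-0.02]],"rot":[[0,0,0],[0,0,0],[0,0,0]],"jaw":[10,10,10]}'
python3 -m inch '{"translation":[[0,0,0],[0,0,0],[0,0,0],[0,0,0.1],[0,0,0.3],[0,0,0.6],[0,0,0.9],[0,0,0.9]],"rot":[[0,0,0],[0,0,0],[0,0,0],[0,0,0],[0,0,0],[0,0,0],[0,0,0],[0,0,0]],"jaw":[36,36,36,36,36,36,36,36]}'
python3 -m inch '{"translation":[[-0.3,-0.2,0],[-0.5,-0.4,0],[-0.7,-0.57,-0.1],[-0.7,-0.57,-0.2],[-0.7,-0.57,-0.2]],"rot":[[0,0,0],[0,0,0],[0,0,0],[0,0,0],[0,0,0]],"jaw":[50,50,50,50,50]}'
python3 -m inch '{"translation":[[-0.3,-0.2,-0.3],[-0.5,-0.4,-0.5],[-0.7,-0.57,-0.8],[-0.7,-0.57,-0.8],[-0.7,-0.57,-0.8],[-0.7,-0.57,-0.8]],"rot":[[0,0,0],[0,0,0],[0,0,0],[0,0,0],[0,0,0],[0,0,0]],"jaw":[50,50,50,50,50,50]}'
python3 - <<'E'
from st import *
s=st(); im=eyes.camera('wrist'); cv2.imwrite('pics/w5.png',im); C=cam('wrist',s)
for c,b in blobs(im,*ORANGE): print(c,b,atz(C,c,.14))
a=eyes.camera('scene');b=eyes.camera('side')
cv2.imwrite('pics/s3.png',a);cv2.imwrite('pics/d3.png',b)
S,D=cam('scene'),cam('side')
print(proj(S,[.628,.0628,.255]),proj(D,[.628,.0628,.255]))
for im in(a,b):
    for c,q in blobs(im,*ORANGE,20): print(c,q)
E
```

```text
time: 19.75
ee_pos: [0.6282, 0.0628, 0.2548]
eef_rot: [0.032, 0.999, 0.001, 0.0]
ft_force: [-3.4, -1.1, 7.0]
width: 0.0199
time: 20.55
ee_pos: [0.6295, 0.0627, 0.3502]
eef_rot: [0.032, 0.999, 0.001, 0.004]
ft_force: [0.7, -0.1, 0.0]
width: 0.0361
time: 21.05
ee_pos: [0.5589, 0.0058, 0.3292]
eef_rot: [0.032, 0.999, 0.001, 0.003]
ft_force: [-0.5, 0.3, -0.9]
width: 0.0497
time: 21.65
ee_pos: [0.4903, -0.0501, 0.2502]
eef_rot: [0.031, 0.999, 0.002, 0.004]
ft_force: [0.6, 0.1, 0.1]
width: 0.0498
t 21.65 p [ 0.4903 -0.0501  0.2502] jawyaw 86.4 z [ 0.008  0.003 -1.   ] w 0.0498 F [0.6 0.1 0.1] q [-0.28  0.01  0.3   1.8  -0.01  1.32  1.53]
[  8.6 114. ] [0, 99, 23, 30, 510] [ 0.39874896 -0.25164326  0.14      ]
[277.  140.5] [261, 124, 33, 34, 699] [ 0.43538289 -0.0441414   0.14      ]
[[267.74646994 156.26929154]] [[239.81732573 200.1567422 ]]
[131.5   3.5] [129, 0, 5, 8, 27]
[242.4   6.4] [239, 0, 7, 14, 45]
[276.7   7.2] [270, 0, 14, 14, 43]
[276.4 106.1] [264, 91, 24, 31, 90]
[470. 203.] [460, 195, 21, 15, 206]
[230.5 227.5] [227, 220, 8, 17, 120]
[383.1 271.2] [378, 261, 12, 20, 143]
[267.8 278.4] [264, 268, 9, 20, 139]
[428.8 278.7] [422, 273, 13, 14, 73]
[224.2 155.9] [213, 147, 23, 17, 99]
[270.3 153. ] [269, 149, 4, 9, 26]
[329.  180.2] [327, 176, 5, 10, 36]
[239.6 200.4] [236, 194, 7, 13, 60]
[307.9 218.8] [306, 214, 5, 11, 48]
[225.5 228.4] [222, 223, 7, 12, 64]
```

View pics/w5.png

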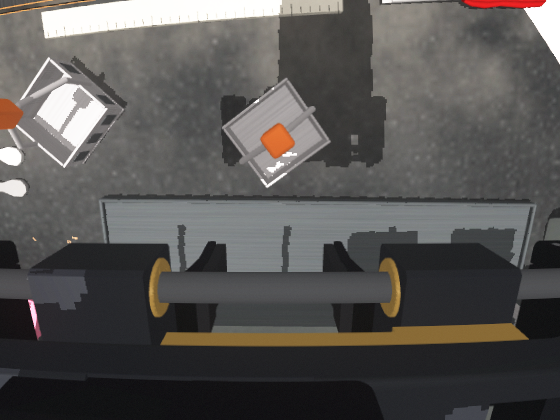

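Side-view blobs put baskets on hooks 4 and 3 where expected. The wrist picture shows basket 3 with its grip at (277,140) and corners (287,80), (223,127), (267,186), (329,142).

Run:
```python
from bk import *
s=st(); C=cam('wrist',s)
print(bk(C,[(287,80),(223,127),(267,186),(329,142)]).round(3))
for a,b in [((314,109),(243,162))]:
    a,b=atz(C,a,.06),atz(C,b,.06); print((a+b)/2,np.degrees(np.arctan2(*(a-b)[1::-1])))
```

```text
t 21.8 p [ 0.4899 -0.0505  0.2499] jawyaw 86.38 z [ 0.008  0.003 -1.   ] w 0.0501 F [ 0.8 -0.6  0.5] q [-0.28  0.01  0.3   1.8  -0.01  1.32  1.53]
ctr [ 0.435 -0.044] len [np.float64(0.0803), np.float64(0.0768), np.float64(0.0801), np.float64(0.0758)] ang [np.float64(31.4), np.float64(32.3), np.float64(32.1), np.float64(32.2)]
[[ 0.382 -0.03 ]
 [ 0.424 -0.099]
 [ 0.489 -0.058]
 [ 0.446  0.01 ]]
[ 0.43552965 -0.04279746  0.06      ] 122.73177256397699
```

```bash
python3 -m inch '{"translation":[[-0.15,0.02,-0.1],[-0.3,0.04,-0.3],[-0.55,0.06,-0.5],[-0.55,0.06,-0.64],[-0.55,0.06,-0.64],[-0.55,0.06,-0.64],[-0.55,0.06,-0.64],[-0.55,0.06,-0.64]],"rot":[[0,0.008,0.12],[0,0.008,0.24],[0,0.008,0.36],[0,0.008,0.48],[0,0.008,0.595],[0,0.008,0.595],[0,0.008,0.595],[0,0.008,0.595]],"jaw":[50,50,50,50,50,50,50,50]}' 30
python3 st.py
python3 -m inch '{"translation":[[0,0,-0.3],[0,0,-0.57],[0,0,-0.57],[0,0,-0.57],[0,0,-0.57],[0,0,-0.57],[0,0,-0.57],[0,0,-0.57]],"rot":[[0,0,0],[0,0,0],[0,0,0],[0,0,0],[0,0,0],[0,0,0],[0,0,0],[0,0,0]],"jaw":[50,50,50,10,10,10,10,10]}' 30
python3 -m inch '{"translation":[[0,0,0.2],[0,0,0.4],[0,0,0.7],[0,0,1],[0,0,1],[0,0,1]],"rot":[[0,0,0],[0,0,0],[0,0,0],[0,0,0],[0,0,0],[0,0,0]],"jaw":[10,10,10,10,10,10]}'
python3 st.py
```

```text
time: 22.6
ee_pos: [0.4354, -0.0444, 0.1864]
eef_rot: [-0.275, 0.961, 0.002, -0.001]
ft_force: [-0.6, 0.8, -0.3]
width: 0.05
t 22.6 p [ 0.4354 -0.0444  0.1864] jawyaw 121.92 z [-0.002  0.004 -1.   ] w 0.05 F [-0.6  0.8 -0.3] q [-0.3  -0.06  0.29  2.    0.02  1.2   2.11]
time: 23.4
ee_pos: [0.4358, -0.0443, 0.1299]
eef_rot: [-0.275, 0.961, 0.002, -0.0]
ft_force: [-0.3, 0.5, 3.1]
width: 0.02
time: 24.0
ee_pos: [0.4357, -0.0443, 0.2297]
eef_rot: [-0.275, 0.961, 0.002, 0.0]
ft_force: [-0.5, -0.8, -3.8]
width: 0.0195
t 24.0 p [ 0.4357 -0.0443  0.2297] jawyaw 121.92 z [-0.001  0.004 -1.   ] w 0.0195 F [-0.5 -0.8 -3.8] q [-0.3  -0.1   0.29  1.94  0.02  1.3   2.1 ]
```

```bash
python3 -m inch '{"translation":[[0.15,-0.02,0.2],[0.3,-0.04,0.4],[0.45,-0.08,0.59],[0.55,-0.09,0.59],[0.55,-0.09,0.59],[0.55,-0.09,0.59]],"rot":[[0,0,-0.1],[0,0,-0.2],[0,0,-0.298],[0,0,-0.298],[0,0,-0.298],[0,0,-0.298]],"jaw":[10,10,10,10,10,10]}'
python3 -m inch '{"translation":[[0.15,-0.02,0],[0.3,-0.04,0],[0.45,-0.08,0],[0.55,-0.09,0],[0.55,-0.09,0],[0.55,-0.09,0],[0.55,-0.09,0]],"rot":[[0,0,-0.1],[0,0,-0.2],[0,0,-0.298],[0,0,-0.298],[0,0,-0.298],[0,0,-0.298],[0,0,-0.298]],"jaw":[10,10,10,10,10,10,10]}'
python3 st.py
```

```text
time: 24.6
ee_pos: [0.4896, -0.0532, 0.2866]
eef_rot: [-0.123, 0.992, 0.002, -0.001]
ft_force: [-0.4, -0.2, -3.1]
width: 0.0196
time: 25.3
ee_pos: [0.5439, -0.062, 0.2865]
eef_rot: [0.031, 1.0, 0.003, -0.001]
ft_force: [-0.1, 0.7, -2.8]
width: 0.0198
t 25.3 p [ 0.5439 -0.062   0.2865] jawyaw 86.4 z [-0.002  0.005 -1.   ] w 0.0198 F [-0.1  0.7 -2.8] q [-0.27  0.13  0.34  1.6  -0.05  1.42  1.58]
```

```bash
python3 -m inch '{"translation":[[0.15,-0.01,0],[0.3,-0.02,0],[0.45,-0.03,0],[0.6,-0.04,0],[0.755,-0.05,0],[0.755,-0.05,0],[0.755,-0.05,0],[0.755,-0.05,0]],"rot":[[-0.005,0,0],[-0.005,0,0],[-0.005,0,0],[-0.005,0,0],[-0.005,0,0],[-0.005,0,0],[-0.005,0,0],[-0.005,0,0]],"jaw":[10,10,10,10,10,10,10,10]}'
python3 -m inch '{"translation":[[0,0,-0.08],[0,0,-0.16],[0,0,-0.24],[0,0,-0.3],[0,0,-0.325],[0,0,-0.325]],"rot":[[0,0,0],[0,0,0],[0,0,0],[0,0,0],[0,0,0],[0,0,0]],"jaw":[10,10,10,10,10,10]}'
python3 st.py
```

```text
time: 26.1
ee_pos: [0.6188, -0.0671, 0.2867]
eef_rot: [0.031, 1.0, 0.0, -0.001]
ft_force: [0.9, 1.0, -3.2]
width: 0.0199
time: 26.7
ee_pos: [0.6186, -0.067, 0.2551]
eef_rot: [0.031, 1.0, 0.0, -0.001]
ft_force: [-4.3, 0.5, 6.4]
width: 0.0199
t 26.7 p [ 0.6186 -0.067   0.2551] jawyaw 86.41 z [-0.002  0.001 -1.   ] w 0.0199 F [-4.3  0.5  6.4] q [-0.23  0.32  0.35  1.45 -0.11  1.39  1.62]
```

```bash
python3 -m inch '{"translation":[[0,0,0],[0,0,0],[0,0,0],[0,0,0.1],[0,0,0.3],[0,0,0.6],[0,0,0.9],[0,0,0.9]],"rot":[[0,0,0],[0,0,0],[0,0,0],[0,0,0],[0,0,0],[0,0,0],[0,0,0],[0,0,0]],"jaw":[36,36,36,36,36,36,36,36]}'
python3 -m inch '{"translation":[[-0.3,-0.3,0],[-0.5,-0.6,0],[-0.8,-0.9,0],[-0.8,-0.98,-0.1],[-0.8,-0.98,-0.1]],"rot":[[0,0,0],[0,0,0],[0,0,0],[0,0,0],[0,0,0]],"jaw":[50,50,50,50,50]}'
python3 -m inch '{"translation":[[-0.3,-0.3,-0.3],[-0.5,-0.6,-0.5],[-0.8,-0.98,-0.9],[-0.8,-0.98,-0.9],[-0.8,-0.98,-0.9],[-0.8,-0.98,-0.9]],"rot":[[0,0,0],[0,0,0],[0,0,0],[0,0,0],[0,0,0],[0,0,0]],"jaw":[50,50,50,50,50,50]}'
python3 - <<'E'
from st import *
s=st(); im=eyes.camera('wrist'); cv2.imwrite('pics/w6.png',im); C=cam('wrist',s)
for c,b in blobs(im,*ORANGE): print(c,b,atz(C,c,.14))
a=eyes.camera('scene');b=eyes.camera('side')
cv2.imwrite('pics/s4.png',a);cv2.imwrite('pics/d4.png',b)
D=cam('side')
print(proj(D,[.6186,-.067,.255]))
for c,q in blobs(b,*ORANGE,20): print(c,q)
E
```

```text
time: 27.5
ee_pos: [0.6199, -0.0674, 0.3504]
eef_rot: [0.031, 1.0, 0.0, 0.003]
ft_force: [0.2, -0.3, 0.5]
width: 0.0356
time: 28.0
ee_pos: [0.539, -0.1668, 0.3398]
eef_rot: [0.033, 0.999, 0.0, 0.002]
ft_force: [0.0, 0.5, -0.1]
width: 0.0494
time: 28.6
ee_pos: [0.4607, -0.2632, 0.2505]
eef_rot: [0.032, 0.999, 0.001, 0.003]
ft_force: [0.1, 0.4, 0.7]
width: 0.0498
t 28.6 p [ 0.4607 -0.2632  0.2505] jawyaw 86.38 z [ 0.005  0.001 -1.   ] w 0.0498 F [0.1 0.4 0.7] q [-0.02  0.11  0.49  1.71 -0.05  1.33  1.99]
[251.5 129.2] [235, 113, 34, 34, 723] [ 0.39588275 -0.27594957  0.14      ]
[[253.76042287 176.05010747]]
[224.2 155.8] [213, 147, 23, 17, 100]
[270.3 153.3] [269, 150, 4, 8, 27]
[253.8 176.6] [251, 171, 6, 12, 49]
[329.  179.9] [327, 176, 5, 10, 38]
[239.4 200.3] [236, 193, 7, 14, 59]
[225.5 228.6] [222, 223, 7, 12, 63]
```

View pics/w6.png

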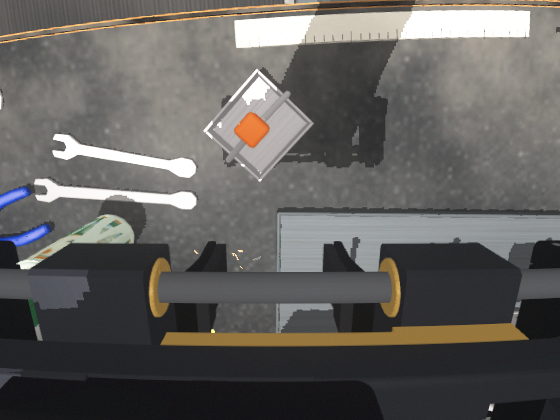

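The basket on hook 2 is in place in the side view (observed 253.8,176.6, expected 253.8,176.1). Basket 4 is at (251,129) with corners (259,70), (205,129), (260,180), (312,124). Its yaw would drive joint 7 past its range, so I'll use the half-turn grasp.

Run:
```python
from bk import *
s=st(); C=cam('wrist',s)
print(bk(C,[(259,70),(205,129),(260,180),(312,124)]).round(3))
for a,b in [((288,96),(232,157))]:
    a,b=atz(C,a,.055),atz(C,b,.055); print((a+b)/2,np.degrees(np.arctan2(*(a-b)[1::-1])))
```

```text
t 28.75 p [ 0.4607 -0.2635  0.2507] jawyaw 86.4 z [ 0.006  0.    -1.   ] w 0.0501 F [-0.2 -0.4  0.1] q [-0.02  0.11  0.49  1.71 -0.05  1.33  1.99]
ctr [ 0.3962 -0.275 ] len [np.float64(0.0809), np.float64(0.0781), np.float64(0.0799), np.float64(0.0757)] ang [np.float64(41.9), np.float64(42.8), np.float64(43.6), np.float64(42.1)]
[[ 0.341 -0.271]
 [ 0.395 -0.331]
 [ 0.452 -0.278]
 [ 0.397 -0.22 ]]
[ 0.39642076 -0.27394775  0.055     ] 132.89944917355444
```

```bash
python3 -m inch '{"translation":[[0,0,0],[0,0,0],[0,0,0],[0,0,0],[0,0,0],[0,0,0],[0,0,0],[0,0,0]],"rot":[[0,0.005,-0.13],[0,0.005,-0.26],[0,0.005,-0.39],[0,0.005,-0.52],[0,0.005,-0.65],[0,0.005,-0.76],[0,0.005,-0.76],[0,0.005,-0.76]],"jaw":[50,50,50,50,50,50,50,50]}' 30
python3 -m inch '{"translation":[[0,0,0],[0,0,0],[0,0,0],[0,0,0],[0,0,0],[0,0,0],[0,0,0],[0,0,0]],"rot":[[0,0,-0.13],[0,0,-0.26],[0,0,-0.39],[0,0,-0.52],[0,0,-0.65],[0,0,-0.76],[0,0,-0.76],[0,0,-0.76]],"jaw":[50,50,50,50,50,50,50,50]}'
python3 -m inch '{"translation":[[-0.1,0,0],[-0.2,0,0],[-0.3,0,0],[-0.4,-0.05,-0.2],[-0.6,-0.1,-0.4],[-0.64,-0.12,-0.64],[-0.64,-0.12,-0.64],[-0.64,-0.12,-0.64]],"rot":[[0,0,-0.13],[0,0,-0.26],[0,0,-0.39],[0,0,-0.52],[0,0,-0.65],[0,0,-0.71],[0,0,-0.71],[0,0,-0.71]],"jaw":[50,50,50,50,50,50,50,50]}'
python3 st.py
```

```text
time: 29.55
ee_pos: [0.4613, -0.2629, 0.251]
eef_rot: [0.414, 0.91, -0.001, 0.001]
ft_force: [0.0, 0.3, 0.2]
width: 0.05
time: 30.35
ee_pos: [0.4615, -0.2628, 0.2512]
eef_rot: [0.733, 0.681, -0.001, 0.0]
ft_force: [0.0, -0.2, -0.3]
width: 0.0502
time: 31.15
ee_pos: [0.3979, -0.2746, 0.1878]
eef_rot: [0.929, 0.37, -0.001, -0.0]
ft_force: [-0.0, -0.8, 0.1]
width: 0.0502
t 31.15 p [ 0.3979 -0.2746  0.1878] jawyaw -46.55 z [-0.002 -0.001 -1.   ] w 0.0502 F [-0.  -0.8  0.1] q [-0.11  0.04  0.64  1.91 -0.02  1.2  -0.28]
```

```bash
python3 -m inch '{"translation":[[-0.02,-0.01,-0.3],[-0.02,-0.01,-0.585],[-0.02,-0.01,-0.585],[-0.02,-0.01,-0.585],[-0.02,-0.01,-0.585],[-0.02,-0.01,-0.585],[-0.02,-0.01,-0.585],[-0.02,-0.01,-0.585]],"rot":[[0,0,-0.01],[0,0,-0.01],[0,0,-0.01],[0,0,-0.01],[0,0,-0.01],[0,0,-0.01],[0,0,-0.01],[0,0,-0.01]],"jaw":[50,50,50,10,10,10,10,10]}' 30
python3 -m inch '{"translation":[[0,0,0.2],[0,0,0.4],[0,0,0.7],[0,0,1],[0,0,1],[0,0,1]],"rot":[[0,0,0],[0,0,0],[0,0,0],[0,0,0],[0,0,0],[0,0,0]],"jaw":[10,10,10,10,10,10]}'
python3 st.py
```

```text
time: 31.95
ee_pos: [0.3962, -0.2758, 0.1298]
eef_rot: [0.931, 0.365, -0.001, 0.0]
ft_force: [-0.1, -0.8, 2.2]
width: 0.02
time: 32.55
ee_pos: [0.3963, -0.2757, 0.2299]
eef_rot: [0.931, 0.365, -0.0, 0.0]
ft_force: [-0.4, 0.0, -1.7]
width: 0.0199
t 32.55 p [ 0.3963 -0.2757  0.2299] jawyaw -47.13 z [-0.    -0.001 -1.   ] w 0.0199 F [-0.4  0.  -1.7] q [-0.12 -0.01  0.64  1.86  0.01  1.29 -0.31]
```

```bash
python3 -m inch '{"translation":[[0.15,0.1,0.2],[0.3,0.2,0.4],[0.5,0.3,0.57],[0.7,0.42,0.57],[0.7,0.42,0.57],[0.7,0.42,0.57]],"rot":[[0,0,-0.12],[0,0,-0.24],[0,0,-0.36],[0,0,-0.39],[0,0,-0.39],[0,0,-0.39]],"jaw":[10,10,10,10,10,10]}'
python3 -m inch '{"translation":[[0.15,0.1,0],[0.3,0.2,0],[0.5,0.3,0],[0.7,0.42,0],[0.7,0.42,0],[0.7,0.42,0],[0.7,0.42,0]],"rot":[[0,0,-0.12],[0,0,-0.24],[0,0,-0.36],[0,0,-0.39],[0,0,-0.39],[0,0,-0.39],[0,0,-0.39]],"jaw":[10,10,10,10,10,10,10]}'
python3 st.py
```

```text
time: 33.15
ee_pos: [0.4658, -0.2334, 0.2853]
eef_rot: [0.985, 0.17, -0.002, -0.0]
ft_force: [-0.4, 0.0, -1.9]
width: 0.0197
time: 33.85
ee_pos: [0.5347, -0.1926, 0.285]
eef_rot: [0.999, -0.034, -0.002, -0.0]
ft_force: [-0.5, 0.8, -2.0]
width: 0.0197
t 33.85 p [ 0.5347 -0.1926  0.285 ] jawyaw -93.93 z [-0.004  0.001 -1.   ] w 0.0197 F [-0.5  0.8 -2. ] q [-0.23  0.2   0.58  1.56 -0.11  1.42 -1.28]
```

```bash
python3 -m inch '{"translation":[[0.15,-0.01,0],[0.3,-0.02,0],[0.45,-0.03,0],[0.6,-0.04,0],[0.755,-0.045,0],[0.755,-0.045,0],[0.755,-0.045,0],[0.755,-0.045,0]],"rot":[[0,0,0],[0,0,0],[0,0,0],[0,0,0],[0,0,0],[0,0,0],[0,0,0],[0,0,0]],"jaw":[10,10,10,10,10,10,10,10]}'
python3 -m inch '{"translation":[[0,0,-0.08],[0,0,-0.16],[0,0,-0.24],[0,0,-0.28],[0,0,-0.31],[0,0,-0.31]],"rot":[[0,0,0],[0,0,0],[0,0,0],[0,0,0],[0,0,0],[0,0,0]],"jaw":[10,10,10,10,10,10]}'
python3 st.py
```

```text
time: 34.65
ee_pos: [0.6093, -0.1978, 0.2852]
eef_rot: [0.999, -0.035, -0.002, -0.0]
ft_force: [-0.4, 0.4, -1.4]
width: 0.0199
time: 35.25
ee_pos: [0.609, -0.1977, 0.2552]
eef_rot: [0.999, -0.035, -0.002, -0.001]
ft_force: [-5.0, 2.0, 7.8]
width: 0.0199
t 35.25 p [ 0.609  -0.1977  0.2552] jawyaw -93.98 z [-0.004  0.001 -1.   ] w 0.0199 F [-5.   2.   7.8] q [-0.18  0.39  0.57  1.41 -0.21  1.41 -1.25]
```

Resting on hook 1. I release, retreat, and check all four.

```bash
python3 -m inch '{"translation":[[0,0,0],[0,0,0],[0,0,0],[0,0,0.1],[0,0,0.3],[0,0,0.6],[0,0,0.9],[0,0,0.9]],"rot":[[0,0,0],[0,0,0],[0,0,0],[0,0,0],[0,0,0],[0,0,0],[0,0,0],[0,0,0]],"jaw":[36,36,36,36,36,36,36,36]}'
python3 -m inch '{"translation":[[-0.3,0.1,0],[-0.6,0.2,0],[-0.9,0.3,0],[-1,0.5,0],[-1,0.5,0]],"rot":[[0,0,0.12],[0,0,0.24],[0,0,0.36],[0,0,0.48],[0,0,0.6]],"jaw":[40,40,40,40,40]}'
python3 -m inch '{"translation":[[-0.2,0.1,0],[-0.4,0.3,0],[-0.5,0.6,0],[-0.5,0.8,0],[-0.5,1,0],[-0.5,1,0]],"rot":[[0,0,0.12],[0,0,0.24],[0,0,0.36],[0,0,0.48],[0,0,0.6],[0,0,0.6]],"jaw":[40,40,40,40,40,40]}'
python3 - <<'E'
from st import *
s=st(); a=eyes.camera('scene');b=eyes.camera('side')
cv2.imwrite('pics/s5.png',a);cv2.imwrite('pics/d5.png',b)
for C,im in((cam('scene'),a),(cam('side'),b)):
    print(proj(C,[[.609,-.1977,.255],[.6186,-.067,.255],[.628,.0628,.255],[.634,.192,.255]]).round(1).tolist())
    for c,q in blobs(im,*ORANGE,20): print(c,q)
x=cv2.resize(a[110:270,170:370],(600,480),interpolation=cv2.INTER_CUBIC); cv2.imwrite('pics/s5c.png',x)
E
```

```text
time: 36.05
ee_pos: [0.6102, -0.1985, 0.3503]
eef_rot: [0.999, -0.035, 0.001, 0.0]
ft_force: [0.8, -0.2, 0.2]
width: 0.0364
time: 36.55
ee_pos: [0.5093, -0.1462, 0.3511]
eef_rot: [0.96, 0.279, 0.002, -0.001]
ft_force: [0.8, -0.2, 0.9]
width: 0.0398
time: 37.15
ee_pos: [0.4592, -0.0436, 0.3512]
eef_rot: [0.825, 0.566, 0.002, -0.002]
ft_force: [0.2, 0.2, -0.8]
width: 0.0398
t 37.15 p [ 0.4592 -0.0436  0.3512] jawyaw -21.11 z [ 0.001  0.005 -1.   ] w 0.0398 F [ 0.2  0.2 -0.8] q [-0.39 -0.1   0.36  1.69  0.03  1.55 -0.4 ]
[[320.6, 193.6], [292.1, 173.5], [267.7, 156.3], [245.8, 141.6]]
[276.9   7. ] [270, 0, 15, 14, 46]
[281.4 100. ] [275, 92, 13, 17, 49]
[243.1 141.4] [242, 135, 3, 14, 37]
[267.4 156.2] [264, 149, 8, 15, 105]
[291.8 173.4] [288, 166, 9, 16, 119]
[320.2 193.9] [316, 186, 10, 17, 131]
[469.9 203. ] [460, 194, 21, 16, 207]
[382.8 271.7] [378, 262, 12, 19, 141]
[428.7 278.6] [422, 273, 13, 14, 72]
[[266.2, 154.7], [253.8, 176.1], [239.8, 200.2], [225.2, 227.8]]
[224.2 155.9] [213, 147, 23, 17, 102]
[268.  154.2] [264, 149, 9, 12, 65]
[253.7 176.1] [251, 170, 6, 13, 51]
[239.5 200.2] [236, 194, 7, 13, 60]
[225.4 228.4] [222, 223, 7, 12, 64]
```

View pics/s5.png

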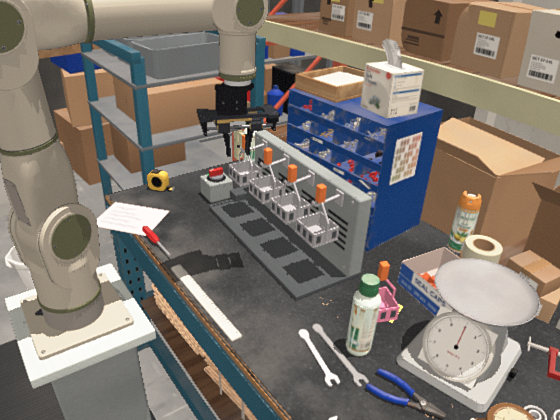

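View pics/d5.png

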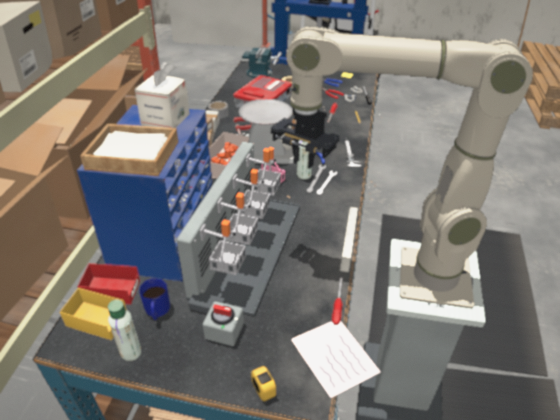

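All four baskets hang upright on separate hooks, at scene (243,141), (267,156), (292,173), (320,194). The switch bar lies at off, the bottle stands at (366,315), and the bench has no baskets left. Now I turn the switch on.

```bash
python3 -m inch '{"translation":[[0.1,0.25,0],[0.2,0.5,0],[0.3,0.75,0],[0.37,0.98,0],[0.37,0.98,0]],"rot":[[0,0,0.11],[0,0,0.22],[0,0,0.33],[0,0,0.447],[0,0,0.447]],"jaw":[40,40,40,40,40]}'
python3 -m inch '{"translation":[[0.1,0.25,0],[0.2,0.5,0],[0.3,0.75,0],[0.37,0.98,0],[0.37,0.98,0]],"rot":[[0,0,0.11],[0,0,0.22],[0,0,0.33],[0,0,0.447],[0,0,0.447]],"jaw":[40,40,40,40,40]}'
python3 -m inch '{"translation":[[0.1,0.25,0],[0.2,0.5,0],[0.3,0.75,0],[0.37,0.98,0],[0.37,0.98,0]],"rot":[[0,0,0.11],[0,0,0.22],[0,0,0.33],[0,0,0.447],[0,0,0.447]],"jaw":[40,40,40,40,40]}'
python3 -m inch '{"translation":[[0.1,0.25,0],[0.2,0.5,0],[0.3,0.75,0],[0.37,0.98,0],[0.37,0.98,0],[0.37,0.98,0],[0.37,0.98,0]],"rot":[[0,0,0.11],[0,0,0.22],[0,0,0.33],[0,0,0.447],[0,0,0.447],[0,0,0.447],[0,0,0.447]],"jaw":[40,40,40,40,40,40,40]}'
python3 st.py
```

```text
time: 37.75
ee_pos: [0.4967, 0.0537, 0.3505]
eef_rot: [0.673, 0.74, 0.001, -0.002]
ft_force: [-0.7, -1.1, -0.3]
width: 0.04
time: 38.25
ee_pos: [0.5341, 0.1534, 0.3497]
eef_rot: [0.481, 0.876, 0.0, -0.003]
ft_force: [-0.6, 1.0, 0.6]
width: 0.04
time: 38.75
ee_pos: [0.5714, 0.2527, 0.3487]
eef_rot: [0.264, 0.964, -0.001, -0.003]
ft_force: [-0.6, 0.6, -0.2]
width: 0.0399
time: 39.45
ee_pos: [0.6091, 0.3484, 0.3493]
eef_rot: [0.036, 0.999, -0.002, -0.002]
ft_force: [-0.5, -0.8, 0.5]
width: 0.0397
t 39.45 p [0.6091 0.3484 0.3493] jawyaw 85.84 z [-0.005 -0.004 -1.   ] w 0.0397 F [-0.5 -0.8  0.5] q [-0.62  0.5   0.06  1.   -0.03  1.65  0.93]
```

```bash
python3 -m inch '{"translation":[[-0.015,-0.01,-0.3],[-0.015,-0.01,-0.6],[-0.015,-0.01,-0.95],[-0.015,-0.01,-0.95],[-0.015,-0.01,-0.95]],"rot":[[0.004,-0.005,0],[0.004,-0.005,0],[0.004,-0.005,0],[0.004,-0.005,0],[0.004,-0.005,0]],"jaw":[40,40,40,40,40]}' 20
python3 -m inch '{"translation":[[0,0,-0.3],[0,0,-0.6],[0,0,-0.85],[0,0,-0.85],[0,0,-0.85]],"rot":[[0,0,0],[0,0,0],[0,0,0],[0,0,0],[0,0,0]],"jaw":[40,40,40,40,40]}' 20
python3 st.py
```

```text
time: 39.95
ee_pos: [0.6079, 0.3463, 0.2556]
eef_rot: [0.037, 0.999, 0.0, 0.0]
ft_force: [-0.2, -0.5, 0.1]
width: 0.04
time: 40.45
ee_pos: [0.6088, 0.3465, 0.1733]
eef_rot: [0.038, 0.999, 0.001, 0.002]
ft_force: [0.9, 0.6, 0.7]
width: 0.0399
t 40.45 p [0.6088 0.3465 0.1733] jawyaw 85.66 z [ 0.003  0.001 -1.   ] w 0.0399 F [0.9 0.6 0.7] q [-0.61  0.53  0.04  1.32 -0.02  1.29  0.93]
```

```bash
python3 -m inch '{"translation":[[-0.01,0,-0.25],[-0.01,0.005,-0.5],[-0.01,0.005,-0.7],[-0.01,0.005,-0.77],[-0.01,0.005,-0.77],[-0.01,0.005,-0.77],[-0.01,0.005,-0.77],[-0.01,0.005,-0.77],[-0.01,0.005,-0.77],[-0.01,0.005,-0.77]],"rot":[[0,0,0],[0,0,0],[0,0,0],[0,0,0],[0,0,0],[0,0,0],[0,0,0],[0,0,0],[0,0,0],[0,0,0]],"jaw":[40,40,40,40,40,10,5,5,5,5]}' 20
python3 -m inch '{"translation":[[0,0,0],[0,0,0],[0,0,0],[0,0,0],[0,0,0],[0,0,0],[0,0,0],[0,0,0],[0,0,0],[0,0,0],[0,0,0],[0,0,0],[0,0,0],[0,0,0]],"rot":[[0,0,0],[0,0,0],[0,0,-0.1],[0,0,-0.2],[0,0,-0.3],[0,0,-0.4],[0,0,-0.5],[0,0,-0.6],[0,0,-0.7],[0,0,-0.8],[0,0,-0.9],[0,0,-1],[0,0,-1],[0,0,-1]],"jaw":[5,5,5,5,5,5,5,5,5,5,5,5,5,5]}' 20
python3 st.py
```

```text
time: 41.45
ee_pos: [0.608, 0.3463, 0.097]
eef_rot: [0.038, 0.999, 0.0, 0.002]
ft_force: [-1.9, -2.1, 5.7]
width: 0.0138
time: 42.85
ee_pos: [0.6079, 0.346, 0.097]
eef_rot: [0.531, 0.847, -0.001, 0.002]
ft_force: [-3.6, -2.8, 4.1]
width: 0.0139
t 42.85 p [0.6079 0.346  0.097 ] jawyaw 25.8 z [ 0.002 -0.003 -1.   ] w 0.0139 F [-3.6 -2.8  4.1] q [-0.75  0.59  0.24  1.4  -0.14  1.16 -0.04]
```

```bash
python3 -m inch '{"translation":[[0,0,0],[0,0,0],[0,0,0],[0,0,0],[0,0,0],[0,0,0],[0,0,0.3],[0,0,0.6],[0,0,1],[0,0,1]],"rot":[[0,0,-0.08],[0,0,-0.135],[0,0,-0.135],[0,0,-0.135],[0,0,-0.135],[0,0,-0.135],[0,0,-0.135],[0,0,-0.135],[0,0,-0.135],[0,0,-0.135]],"jaw":[5,5,5,40,40,40,40,40,40,40]}'
python3 -m inch '{"translation":[[0,0,0.2],[0,0,0.4],[-0.2,0.1,0.6],[-0.4,0.2,0.8],[-0.6,0.3,0.8],[-0.7,0.4,0.8],[-0.7,0.4,0.8]],"rot":[[0,0,0],[0,0,0],[0,0,0],[0,0,0],[0,0,0],[0,0,0],[0,0,0]],"jaw":[40,40,40,40,40,40,40]}'
python3 - <<'E'
from st import *
s=st(); a=eyes.camera('scene');b=eyes.camera('side')
for C,im in((cam('scene'),a),(cam('side'),b)):
    print(proj(C,[[.609,-.1977,.255],[.6186,-.067,.255],[.628,.0628,.255],[.634,.192,.255]]).round(1).tolist())
    print([c.tolist() for c,q in blobs(im,*ORANGE,30)])
x=cv2.resize(a[110:370,170:400],(440,500),interpolation=cv2.INTER_CUBIC);y=cv2.resize(b[120:360,170:330],(333,500),interpolation=cv2.INTER_CUBIC)
cv2.imwrite('pics/fin.png',cv2.hconcat([x,y]))
E
```

```text
time: 43.85
ee_pos: [0.6103, 0.3473, 0.2035]
eef_rot: [0.59, 0.808, 0.003, 0.003]
ft_force: [0.2, -0.2, 1.4]
width: 0.0397
time: 44.55
ee_pos: [0.5386, 0.3895, 0.283]
eef_rot: [0.588, 0.809, 0.003, 0.002]
ft_force: [0.1, 0.3, 0.3]
width: 0.0399
t 44.55 p [0.5386 0.3895 0.283 ] jawyaw 17.98 z [ 0.008  0.003 -1.   ] w 0.0399 F [0.1 0.3 0.3] q [-0.89  0.4   0.28  1.29 -0.1   1.46 -0.31]
[[320.6, 193.6], [292.1, 173.5], [267.7, 156.3], [245.8, 141.6]]
[[276.5, 7.3], [242.4, 51.4], [275.7, 106.8], [245.2, 141.2], [267.4, 156.2], [291.7, 173.2], [320.2, 193.7], [470.0, 202.9], [383.0, 271.1], [428.7, 278.6]]
[[266.2, 154.7], [253.8, 176.1], [239.8, 200.2], [225.2, 227.8]]
[]
```

View pics/fin.png

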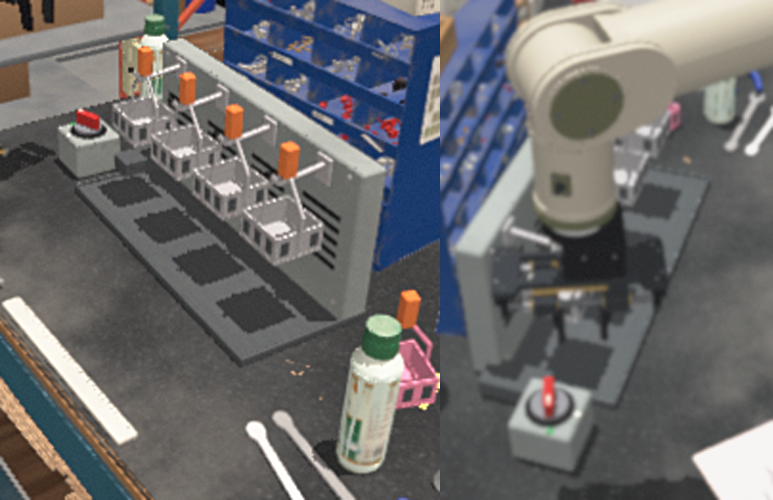

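The final picture shows all four baskets hanging on their own hooks, the switch's pointer at the green dot, the bottle upright, and the gripper clear. I'm handing in.

```bash
python3 -c "
from bench import r
print(r.close_job())"
```

```text
the job is handed in; nothing more can be done
None
```

The job is done and handed in at about 45 s of the 208 s allowed.

**Order of work:** I turned the switch anticlockwise to off. I then hung all four baskets, one on each hook, and turned the switch clockwise to on last. Basket 3 was knocked aside during the run, so I measured it again before grasping it.

**Last checks:**
- **Baskets:** all four hang upright on separate hooks. In the scene camera each grip is within about 1 pixel of its expected place, the same as in the picture taken before the switch was turned on. The arm hid the hooks in the last side-camera picture, so that second view is from before the last switch turn. It agreed to within 2 pixels.
- **Switch:** the pointer lies at the green dot after I let go.
- **Bottle and gripper:** the oil bottle stands upright, and the gripper is clear of everything.

**One deviation:** on hook 4 the wire first touched the upturned tip with about 16 N, under the 40 N limit. I moved it 11 mm further in, backed it off about 6 mm, and set it down. The other three were aimed with that correction. No check failed.

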